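# Unstack the prism tray into the lens-room cabinet

## Task

The middle tray of the stack holds a prism that belongs in the cabinet. Lift off the handled tote and set it aside on the cork mat, push the prism tray along the case lid, without lifting it, all the way into the cabinet's open bay until it meets the back, then put the tote squarely on the case, lowering it down rather than dropping it. Keep the case where it is and do not shift the palette.

Things in the scene. Friction and masses are not known exactly. Their poses are not given: they have to be found in the camera images.
- cabinet: Low dark wooden cabinet fixed to the bench, 110 mm high (120 over its brass rails). Origin on the bench under the centre of its open bay; +y points into the bay. From x = +80 to +230 mm is a second bay, closed by the sliding glass door, with two prism blocks; leave it.
- bay (a point): Centre of the floor of the open bay, 42 mm above the bench; axes as the cabinet's. The bay has no roof and no front: 140 mm wide inside (x from -70 to +70 mm), 120 mm deep (y): mouth at y = -60 mm, inner face of the back wall at y = +60 mm. Its side walls are 10 mm thick, start at the mouth and rise to 110 mm above the bench.
- case: Lowest of the stack: closed flat wooden case with a pale flat lid, loose, 0.95 kg, 130 (its x) by 150 (y) by 45 mm high, origin at the centre of its underside. It stands 1 to 6 mm in front of the cabinet's base, which stops it if dragged that way; its lid is 3 mm higher than the bay floor, so the tray slides straight across. Axes nearly parallel to the cabinet's.
- tray: Middle of the stack: open wooden tray with a greenish glass prism block fixed inside below the rim, 120 (its x) by 110 (y) by 55 mm high, about 0.5 kg, origin at the centre of its underside. It lies near the middle of the case lid, nearly parallel to it. Home in the bay, its centre is 5 mm past the bay centre and its near side 10 mm inside the mouth.
- tote: Top of the stack: open pale wooden tote, 120 (its x) by 110 mm (y), walls 35 mm high, about 0.35 kg, origin at the centre of its underside. A 16 by 16 mm handle bar runs along its y above the middle, bar centre 80 mm above the underside, with an upright at each end; 94 mm are free between them.
- mat: Cork mat fixed on the bench, 150 by 150 mm, 3 mm thick, origin at the centre of its underside. The tote is set aside here.
- palette: Round white porcelain spotting palette, 110 mm across, 18 mm high, loose, near the mat; origin at the centre of its underside. Leave it.
Things that resemble listed ones, but are neither listed nor needed, are in the scene too. Leave any purple look-alike of the tray alone. What is shaped like the tote but pink is not meant.

How it is judged:
By the outcome, as a careful person would: the job done as asked, in the order asked, and still so for the second after the job is handed in, with the robot touching nothing.
It also fails if it takes over 69 s, if anything falls off the work surface, if the arm or the gripper's body presses on something with over 40 N, if the wrist force passes 120 N, or if a joint passes its speed limit or range.

## Robot

A 7-joint arm with a two-finger parallel gripper is mounted at the origin on the work surface. World frame = base frame: x ahead of the robot, y to its left, z up, the work surface at z = 0. Lengths are in m, angles in rad, forces in N, time in s.
With the tool pointing down it reaches from about 0.425 to 0.875 m from the base axis. Payload 4.7 kg.
Tool frame: the origin (TCP) lies at the very end of the fingers, on their centre line; the grasp point (between the pads) lies 19 mm behind it; z points along the fingers, y is the line along which they close (so a half turn about z gives the same grasp; the last joint's range is limited). The gripper opens to 87 mm and grips with 3 to 60 N. Pads are 19 mm wide; open, the fingers measure 117 mm over their backs; the gripper's body (75 mm by 190 mm) begins 51 mm behind the grasp point.
Start: joints at [1.295, 0.321, -0.07, 1.45, 0.023, 1.371, -0.057], TCP at [0.186, -0.623, 0.223] pointing down, gripper open.
Joint ranges: [-2.86, 2.86], [-0.3, 2.09], [-1.38, 1.24], [0.06, 2.45], [-1.56, 4.7], [0.09, 2.05], [-2.69, 2.69]. Speed limits (rad/s): [2.57, 2.57, 3.14, 3.14, 3.14, 3.14, 3.14].

## Interface

Orientations are given as a rotation vector (axis times angle).
In Python, from bench import ctrl, vision gives the robot as it stands.
- The arm moves only by the tool jog_arm, never from a script. Its argument "increments" is a list of rows, each an object of numbers: "tx", "ty", "tz": the shift along the tool's x, y, z in mm; "wx", "wy", "wz": the turn, a rotation vector about the tool's x, y, z in rad; "gripper": the opening, from 0 (shut) to 1 (fully open). In form: [{"tx": .., "ty": .., "tz": .., "wx": .., "wy": .., "wz": .., "gripper": ..}, ...]. A call has exactly 5 rows; each row is the pose to reach, as a shift and turn from the pose commanded when the call began, along the tool's axes at that moment; what a row does not reach only later rows make up. A row lasts 1/12 s, in which the tool goes at most 41.7 mm and 7.16 degrees, less where a joint would pass 70% of its speed; a pose out of reach is approached as far as the arm can. A call with a gripper value outside its range is refused whole. The fingers move at their own pace and stop on an object; "grip_force" is the grip in N (left out, the last holds). Time passes only in rows, so rows that repeat a pose let the fingers close, or fill a call up. It gives the time, the measured TCP pose, the force, the opening and the grip force at its end, in the units of the state.
- ctrl.get_state(): the state, without advancing time (a new reading comes with each control period).
- vision.get_image(name): name is "scene" or "side" or "wrist"; returns a dict with "color" (384x512x3 uint8, blue, green, red), "fx", "fy", "cx", "cy" (pixels), "k1" (the pictures are not rectified: a ray, as slopes to the right and down, at radius r is drawn at 1 + k1 r^2 times it, then the intrinsics apply), "extrinsics" (4x4, takes a point from world to camera coordinates). Camera axes: x right, y down, z forward; pixel columns grow to the right and rows downward; lengths in m; the calibration is good to about 2 mm. A picture is of the moment at which its call begins. There is no depth.
- ctrl.close_job(): hands the job in; it is judged then, once.
Trained networks look in the newest picture that a camera, given by its name, has taken for a name from the list of things; names that differ only in an ending like _2 or _b are one class to them, and where a whole thing is asked for, a point or a joint stands for the part that bears it (a point fixed in the world has none). Each returns a list of dicts, best first, with "conf" (0 to 1); they miss things now and then, are a little off and sometimes report something else, mostly with a low value. They report only what shows in the picture. A call takes as long as a camera call. They do not tell look-alikes from the thing itself.
- vision.spot_in(camera, thing): "bbox" ([left, top, right, bottom] in pixels, round what is visible of it).
The state is a dict: "time": time; "joint_positions": joint angles; "qd": joint speeds; "joint_torque": joint torques, N m; "position": TCP position; "tool_rot": TCP orientation; "ft_force": force on the tool from outside, world axes, zero at the start; "torque": the same for the moment, N m; "grip_width": opening from 0.0 (shut) to 1.0 (fully open); "grip_force": force on a finger pad.
Only numpy, scipy, OpenCV 4.12 (cv2) and the standard library are available. Lean on these libraries where they do the work, as an engineer would, in place of code of your own. Each camera call takes 0.05 s, during which the arm holds its last target. There are 200 camera calls.

## Working session

There is one attempt and no reset: what is moved stays moved. The work goes in short steps, Python scripts to look and compute and a tool call to move; the robot and the scene stay as the last step left them, time stands still between calls to the robot, and variables do not carry over. Pictures are saved under pics/ and viewed, at most 10 in all, crops included, and the job is handed in when it is done.

Besides the shell and the picture viewer there is one more tool, called as name(argument=value, ...) on one line, values as JSON. jog_arm: Moves the arm, as the interface text tells. Its arguments: {"type":"object","properties":{"increments":{"type":"array"},"grip_force":{"type":"number"}},"required":["increments"]}

```bash
mkdir -p pics; ls
python3 - <<'E'
from bench import ctrl, vision
import cv2, numpy as np
ims=[]
for c in ["scene","side"]:
    im=vision.get_image(c); ims.append(im["color"]); 
    print(c,im["fx"],im["fy"],im["cx"],im["cy"],im["k1"],np.round(im["extrinsics"],4).tolist())
    for t in ["cabinet","case","tray","tote","mat","palette"]:
        print(t,[(np.round(d["bbox"]).tolist(),round(d["conf"],2)) for d in vision.spot_in(c,t)])
    cv2.imwrite(f"pics/{c}0.png",cv2.resize(im["color"],(800,600),interpolation=cv2.INTER_CUBIC))
print(ctrl.get_state())
E
```

```text
pics
scene 429.77738881522646 429.77738881522646 248.36421251862743 190.50424218310482 -0.04284710866083207 [[0.1749, 0.9846, 0.0056, -0.1105], [0.8199, -0.1425, -0.5546, -0.3606], [-0.5452, 0.1016, -0.8321, 1.3782], [0.0, 0.0, 0.0, 1.0]]
cabinet [([290.0, 169.0, 404.0, 322.0], 0.9)]
case [([231.0, 220.0, 308.0, 274.0], 0.92), ([239.0, 189.0, 307.0, 248.0], 0.72)]
tray [([242.0, 219.0, 308.0, 263.0], 0.86), ([206.0, 149.0, 264.0, 201.0], 0.75)]
tote [([241.0, 186.0, 310.0, 251.0], 0.92), ([305.0, 119.0, 362.0, 171.0], 0.71)]
mat [([98.0, 243.0, 169.0, 319.0], 0.62)]
palette [([129.0, 186.0, 167.0, 221.0], 0.62)]
side 368.85938147237977 368.85938147237977 249.23664394859523 193.15019446990286 -0.12144206463167788 [[0.94, -0.341, -0.0095, -0.4873], [-0.1993, -0.5262, -0.8267, 0.1749], [0.2769, 0.779, -0.5626, 0.7147], [0.0, 0.0, 0.0, 1.0]]
cabinet [([212.0, 118.0, 330.0, 197.0], 0.62), ([241.0, 169.0, 308.0, 207.0], 0.24)]
case [([235.0, 180.0, 314.0, 224.0], 0.57), ([208.0, 115.0, 332.0, 196.0], 0.48), ([242.0, 170.0, 308.0, 206.0], 0.19)]
tray [([170.0, 200.0, 238.0, 255.0], 0.77), (
[... 281 characters left out ...]
rray([ 1.29512089,  0.32101584, -0.07008863,  1.45047125,  0.0225904 ,
        1.370825  , -0.05683649]), 'qd': array([-8.48354230e-04,  6.17315673e-04, -9.90603015e-04,  5.32022589e-04,
        1.06013892e-03,  5.60675213e-04, -9.68767777e-05]), 'joint_torque': array([-6.92387002e-04, -4.90939987e+01, -4.03406974e-01, -3.12707233e+01,
       -6.37120404e-02,  3.33719153e-02,  5.60703040e-05]), 'position': array([ 0.1857082 , -0.6229311 ,  0.22259059]), 'tool_rot': array([ 3.10858814e+00,  4.53684409e-01, -4.35109000e-05]), 'ft_force': array([-0.20668961, -0.22203358,  0.36408571]), 'torque': array([-0.02992267,  0.01011756,  0.02843812]), 'grip_force': 0.0, 'grip_width': 0.9974949983794343}
```

View pics/scene0.png

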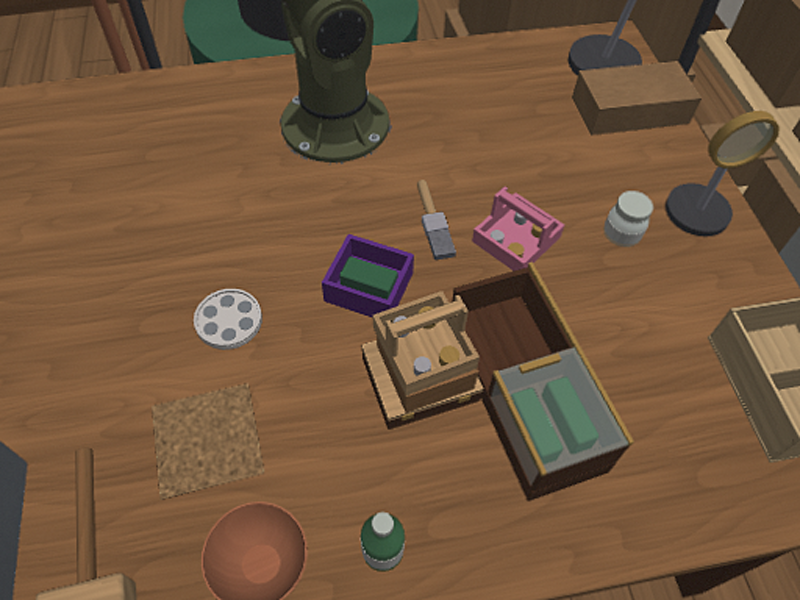

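View pics/side0.png

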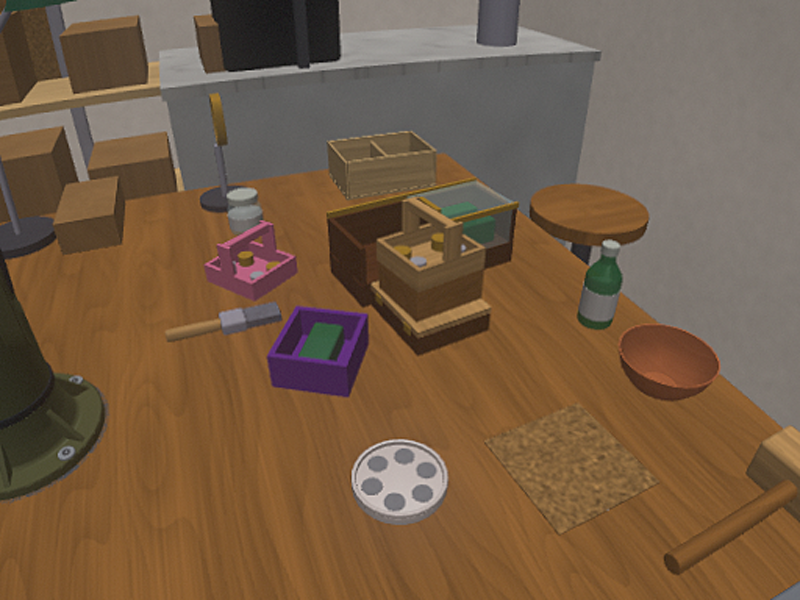

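The scene view shows the stack (tote/tray/case) at about (425,350) beside the cabinet at (540,380), with the mat at (207,440) and the palette at (228,318). The pink tote at (518,228) and the purple tray at (368,275) are decoys. I'll take enlarged crops to pick corners.

```bash
cat > h.py <<'E'
import numpy as np, cv2
from bench import ctrl, vision
from scipy.optimize import least_squares
from scipy.spatial.transform import Rotation as R
def project(im,P):
    """world points -> raw pixels"""
    P=np.atleast_2d(P); E=im["extrinsics"]; c=P@E[:3,:3].T+E[:3,3]
    s=c[:,:2]/c[:,2:]; s=s*(1+im["k1"]*(s**2).sum(1,keepdims=True))
    return s*[im["fx"],im["fy"]]+[im["cx"],im["cy"]]
def world(x,y,yaw,L):
    L=np.atleast_2d(L); c,s=np.cos(yaw),np.sin(yaw)
    return np.c_[x+c*L[:,0]-s*L[:,1],y+s*L[:,0]+c*L[:,1],L[:,2]]
def fit(obs,x0):
    """obs: list of (im, local pts (z above bench), pixels) -> x,y,yaw"""
    f=lambda p:np.concatenate([(project(i,world(*p,L))-np.array(q)).ravel() for i,L,q in obs])
    r=least_squares(f,x0,loss="soft_l1",x_scale=[.01,.01,.1]); return r.x,f(r.x).reshape(-1,2)
def crop(img,x0,y0,x1,y1,k,name):
    o=cv2.resize(img[y0:y1,x0:x1],None,fx=k,fy=k,interpolation=cv2.INTER_CUBIC); 
    for v in range(x0-x0%10+10,x1,10): cv2.line(o,(int((v-x0+.5)*k),0),(int((v-x0+.5)*k),6 if v%50 else 14),(0,255,255),1)
    for v in range(y0-y0%10+10,y1,10): cv2.line(o,(0,int((v-y0+.5)*k)),(6 if v%50 else 14,int((v-y0+.5)*k)),(0,255,255),1)
    cv2.imwrite("pics/"+name,o)
E
python3 - <<'E'
from h import *
import pickle
a=vision.get_image("scene"); b=vision.get_image("side"); pickle.dump((a,b),open("ab.pkl","wb"))
crop(a["color"],225,165,410,315,4,"sc1.png"); crop(b["color"],205,112,335,228,5,"sd1.png")
E
```

```text
(no output)
```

View pics/sc1.png

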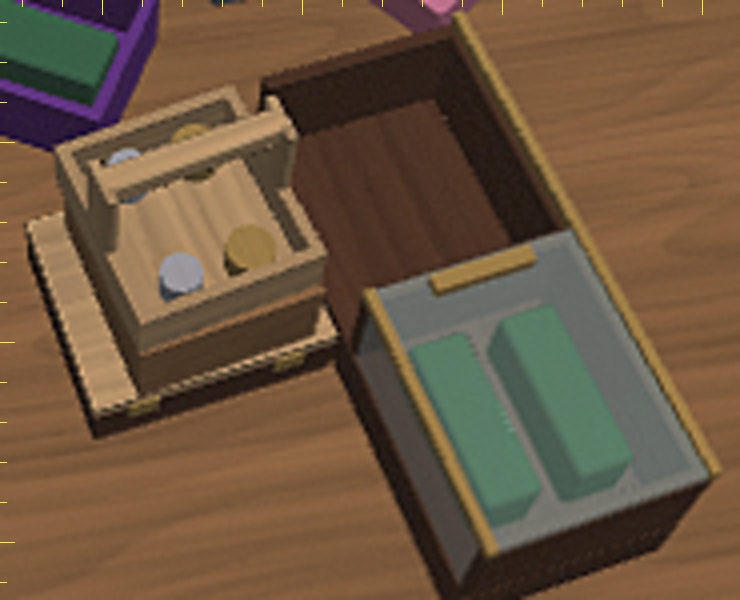

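View pics/sd1.png

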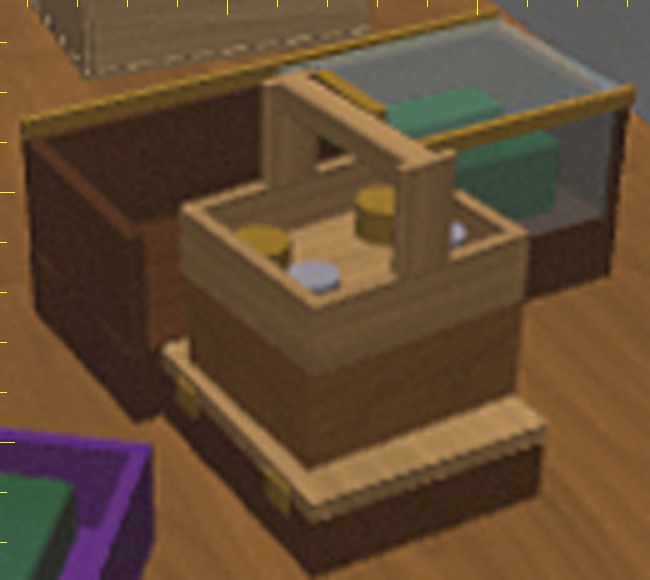

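The crops show all visible corners clearly: tote top corners in the scene crop at (58,152), (237,88), (325,250), (142,325); case lid at (28,222), (97,408), (338,335). Next I'll fit the poses.

```bash
cat > f.py <<'E'
from h import *
import pickle
a,b=pickle.load(open("ab.pkl","rb"))
A=lambda q:(np.array(q)+.5)/4-.5+[225,165]
B=lambda q:(np.array(q)+.5)/5-.5+[205,112]
F=lambda q:np.array(q)*.64
def box(hx,hy,l): return np.array([[sx*hx,sy*hy,z] for sx,sy,z in l])/1000
def run(n,obs,x0):
    p,r=fit(obs,x0); print(n,np.round(p,4),"deg",round(np.degrees(p[2]),2),"rms",round(float(np.sqrt((r**2).mean())),2)); print(np.round(r,1).tolist()); return p
x0=[.6,0,.25]
run("tote",[(a,box(60,55,[(-1,-1,135),(-1,1,135),(1,1,135),(1,-1,135),(1,-1,100),(1,1,100)]),A([(58,152),(237,88),(325,250),(142,325),(143,352),(325,290)])),
 (b,box(60,55,[(-1,-1,135),(1,-1,135),(-1,1,135),(-1,-1,100),(1,-1,100),(-1,1,100)]),B([(320,308),(525,238),(182,208),(312,375),(518,305),(192,280)]))],x0)
run("tray",[(a,box(60,55,[(1,-1,45),(1,-1,100),(1,1,100)]),A([(140,395),(143,352),(325,290)])),
 (b,box(60,55,[(-1,-1,45),(1,-1,45),(-1,-1,100),(1,-1,100)]),B([(312,465),(515,392),(312,375),(518,305)]))],x0)
run("case",[(a,box(65,75,[(-1,-1,45),(1,-1,45),(1,1,45),(1,-1,0)]),A([(28,222),(97,408),(338,335),(97,437)])),
 (b,box(65,75,[(-1,-1,45),(1,-1,45),(-1,1,45),(-1,-1,0),(1,-1,0)]),B([(315,505),(545,425),(165,345),(313,573),(538,495)]))],x0)
run("cab",[(a,np.array([[-70,60,42],[-80,-60,110],[80,-60,110]])/1000,A([(433,100),(262,82),(365,300)])),
 (b,np.array([[-80,-60,0],[240,-60,0],[-80,-60,110]])/1000,B([(138,420),(608,275),(138,238)]))],[.6,.2,.25])
run("mat",[(a,box(75,75,[(-1,-1,3),(-1,1,3),(1,1,3),(1,-1,3)]),F([(152,403),(248,385),(263,470),(163,497)])),
 (b,box(75,75,[(-1,1,3),(1,1,3),(1,-1,3),(-1,-1,3)]),F([(575,405),(657,478),(565,528),(486,440)]))],[.6,-.4,.1])
run("pal",[(a,np.array([[0,0,.018]]),F([(228,316)])),(b,np.array([[0,0,.018]]),F([(400,477)]))],[.5,-.3,0])
E
python3 f.py
```

```text
tote [0.6051 0.0572 0.218 ] deg 12.49 rms 1.0
[[-0.3, -1.5], [-0.5, -1.0], [1.2, 1.2], [0.0, 0.1], [-0.7, 0.5], [-0.7, -1.3], [-0.8, -0.2], [1.3, -1.1], [-0.0, -0.5], [0.5, 0.1], [1.5, -1.3], [-1.7, -1.9]]
tray [0.6059 0.0597 0.1998] deg 11.45 rms 0.78
[[-0.1, 0.2], [-0.1, 0.4], [0.3, -0.6], [-0.7, 1.6], [0.0, 0.6], [-0.3, -0.7], [1.2, -1.6]]
case [0.6047 0.0566 0.1474] deg 8.45 rms 0.63
[[-0.0, -0.5], [-0.2, 0.5], [0.8, -0.2], [-0.3, 1.0], [-0.5, -0.5], [0.7, -0.7], [-0.8, 0.0], [-0.4, 1.5], [0.4, 0.4]]
cab [0.5852 0.1912 0.1535] deg 8.79 rms 1.39
[[-0.2, -0.1], [-0.3, -1.5], [1.3, 1.4], [0.1, 1.1], [3.7, -0.5], [-1.5, 0.1]]
mat [ 0.6499 -0.2763 -1.4332] deg -82.12 rms 30.39
[[60.7, -13.6], [12.5, 54.9], [-63.5, 20.3], [-8.1, -56.6], [-0.1, -3.6], [2.1, -1.4], [-0.4, 2.7], [-1.4, 0.4]]
pal [ 0.4456 -0.2368  0.    ] deg 0.0 rms 0.97
[[-1.4, -0.6], [0.1, -1.1]]
```

```bash
python3 - <<'E'
s=open('f.py').read()
s=s.replace("[(-1,1,3),(1,1,3),(1,-1,3),(-1,-1,3)]),F([(575,405),(657,478),(565,528),(486,440)])","[(-1,1,3),(1,1,3),(1,-1,3),(-1,-1,3)]),F([(486,440),(575,405),(657,478),(565,528)])")
s=s.replace("[240,-60,0],","").replace("(608,275),","")
open('f.py','w').write(s)
E
cat > plan.py <<'E'
import sys
from h import *
def plan(wps,start=None):
    """wps: (x,y,z,dir of tool x); prints each call's end shift (mm) in the tool frame at its start"""
    st=ctrl.get_state(); p,r=st["position"],R.from_rotvec(st["tool_rot"])
    if start is not None: p,r=np.array(start[:3]),R.from_euler("z",start[3])*R.from_euler("x",np.pi)
    for w in wps:
        rt=R.from_euler("z",w[3])*R.from_euler("x",np.pi); d=r.inv().apply(np.array(w[:3])-p)*1000; v=(r.inv()*rt).as_rotvec()
        print("t",np.round(d,1),"w",np.round(v,3)); p,r=np.array(w[:3]),rt
if __name__=="__main__": plan([eval(a) for a in sys.argv[1:]])
E
python3 f.py; python3 plan.py .27,-.50,.30,.59 .353,-.36,.31,.89 .436,-.22,.31,1.19 .52,-.08,.31,1.49 .602,.055,.30,1.789
```

```text
tote [0.6051 0.0572 0.218 ] deg 12.49 rms 1.0
[[-0.3, -1.5], [-0.5, -1.0], [1.2, 1.2], [0.0, 0.1], [-0.7, 0.5], [-0.7, -1.3], [-0.8, -0.2], [1.3, -1.1], [-0.0, -0.5], [0.5, 0.1], [1.5, -1.3], [-1.7, -1.9]]
tray [0.6059 0.0597 0.1998] deg 11.45 rms 0.78
[[-0.1, 0.2], [-0.1, 0.4], [0.3, -0.6], [-0.7, 1.6], [0.0, 0.6], [-0.3, -0.7], [1.2, -1.6]]
case [0.6047 0.0566 0.1474] deg 8.45 rms 0.63
[[-0.0, -0.5], [-0.2, 0.5], [0.8, -0.2], [-0.3, 1.0], [-0.5, -0.5], [0.7, -0.7], [-0.8, 0.0], [-0.4, 1.5], [0.4, 0.4]]
cab [0.5865 0.1904 0.1424] deg 8.16 rms 0.93
[[0.1, 0.5], [-0.3, -1.3], [0.6, 1.8], [0.3, 1.1], [-1.3, 0.0]]
mat [ 0.6474 -0.2764  0.1115] deg 6.39 rms 1.77
[[-0.3, 1.7], [0.1, -2.5], [2.1, 0.5], [-0.6, 1.3], [-2.3, -0.2], [0.3, -3.0], [1.1, 0.2], [-3.2, 2.9]]
pal [ 0.4456 -0.2368  0.    ] deg 0.0 rms 0.97
[[-1.4, -0.6], [0.1, -1.1]]
t [115.9 -93.7 -77.4] w [ 0.   0.  -0.3]
t [146.9 -70.2 -10. ] w [-0.   0.  -0.3]
t [161.  -23.6  -0. ] w [ 0.   0.  -0.3]
t [161.2  26.    0. ] w [-0.   0.  -0.3]
t [141.2  70.8  10. ] w [ 0.     0.    -0.299]
```

jog_arm(increments=[{"tx": 20, "ty": -16, "tz": -18, "wz": -0.06}, {"tx": 46, "ty": -38, "tz": -36, "wz": -0.12}, {"tx": 70, "ty": -56, "tz": -50, "wz": -0.18}, {"tx": 93, "ty": -75, "tz": -64, "wz": -0.24}, {"tx": 116, "ty": -94, "tz": -77, "wz": -0.3}])

```text
validation failed for argument at $.in...
```

jog_arm(increments=[{"tx": 29, "ty": -14, "tz": -2, "wz": -0.06}, {"tx": 59, "ty": -28, "tz": -4, "wz": -0.12}, {"tx": 88, "ty": -42, "tz": -6, "wz": -0.18}, {"tx": 118, "ty": -56, "tz": -8, "wz": -0.24}, {"tx": 147, "ty": -70, "tz": -10, "wz": -0.3}])

```text
validation failed for argument at $.in...
```

jog_arm(increments=[{"tx": 32, "ty": -5, "tz": 0, "wz": -0.06}, {"tx": 64, "ty": -9, "tz": 0, "wz": -0.12}, {"tx": 97, "ty": -14, "tz": 0, "wz": -0.18}, {"tx": 129, "ty": -19, "tz": 0, "wz": -0.24}, {"tx": 161, "ty": -24, "tz": 0, "wz": -0.3}])

```text
validation failed for argument at $.in...
```

jog_arm(increments=[{"tx": 32, "ty": 5, "tz": 0, "wz": -0.06}, {"tx": 64, "ty": 10, "tz": 0, "wz": -0.12}, {"tx": 97, "ty": 16, "tz": 0, "wz": -0.18}, {"tx": 129, "ty": 21, "tz": 0, "wz": -0.24}, {"tx": 161, "ty": 26, "tz": 0, "wz": -0.3}])

```text
validation failed for argument at $.in...
```

jog_arm(increments=[{"tx": 32, "ty": 16, "tz": 2, "wz": -0.08}, {"tx": 72, "ty": 36, "tz": 5, "wz": -0.16}, {"tx": 108, "ty": 54, "tz": 8, "wz": -0.23}, {"tx": 141, "ty": 71, "tz": 10, "wz": -0.3}, {"tx": 141, "ty": 71, "tz": 10, "wz": -0.3}])

```text
validation failed for argument at $.in...
```

jog_arm(increments=[{"tx": 20, "ty": -16, "tz": -18, "wx": 0, "wy": 0, "wz": -0.06, "gripper": 1}, {"tx": 46, "ty": -38, "tz": -36, "wx": 0, "wy": 0, "wz": -0.12, "gripper": 1}, {"tx": 70, "ty": -56, "tz": -50, "wx": 0, "wy": 0, "wz": -0.18, "gripper": 1}, {"tx": 93, "ty": -75, "tz": -64, "wx": 0, "wy": 0, "wz": -0.24, "gripper": 1}, {"tx": 116, "ty": -94, "tz": -77, "wx": 0, "wy": 0, "wz": -0.3, "gripper": 1}])

```text
time: 1.22
position: [0.2708, -0.4985, 0.3006]
tool_rot: [3.004, 0.917, 0.0]
ft_force: [1.1, 0.3, 0.2]
grip_width: 1.002
grip_force: 0.0
```

```bash
python3 plan.py .39,-.38,.31,.89 .51,-.26,.34,1.19 .56,-.10,.33,1.49 .602,.055,.31,1.789
```

```text
t [165.  -31.7  -9.4] w [ 0.001  0.    -0.297]
t [168.8  17.7 -30. ] w [ 0.   0.  -0.3]
t [167.1 -13.   10. ] w [-0.   0.  -0.3]
t [157.9  29.4  20. ] w [ 0.     0.    -0.299]
```

jog_arm(increments=[{"tx": 33, "ty": -6, "tz": -2, "wx": 0, "wy": 0, "wz": -0.06, "gripper": 1}, {"tx": 66, "ty": -13, "tz": -4, "wx": 0, "wy": 0, "wz": -0.12, "gripper": 1}, {"tx": 99, "ty": -19, "tz": -6, "wx": 0, "wy": 0, "wz": -0.18, "gripper": 1}, {"tx": 132, "ty": -26, "tz": -8, "wx": 0, "wy": 0, "wz": -0.24, "gripper": 1}, {"tx": 165, "ty": -32, "tz": -10, "wx": 0, "wy": 0, "wz": -0.3, "gripper": 1}])

```text
time: 1.63
position: [0.3902, -0.3799, 0.3101]
tool_rot: [2.833, 1.356, -0.0]
ft_force: [0.5, 0.3, 0.8]
grip_width: 1.001
grip_force: 0.0
```

jog_arm(increments=[{"tx": 36, "ty": 4, "tz": -7, "wx": 0, "wy": 0, "wz": -0.07, "gripper": 1}, {"tx": 74, "ty": 8, "tz": -15, "wx": 0, "wy": 0, "wz": -0.15, "gripper": 1}, {"tx": 112, "ty": 12, "tz": -22, "wx": 0, "wy": 0, "wz": -0.22, "gripper": 1}, {"tx": 145, "ty": 15, "tz": -27, "wx": 0, "wy": 0, "wz": -0.27, "gripper": 1}, {"tx": 169, "ty": 18, "tz": -30, "wx": 0, "wy": 0, "wz": -0.3, "gripper": 1}])

```text
time: 2.05
position: [0.5121, -0.2578, 0.3407]
tool_rot: [2.596, 1.768, 0.003]
ft_force: [0.9, -0.1, -0.5]
grip_width: 1.004
grip_force: 0.0
```

Run:
```python
from h import *
import pickle
w=vision.get_image("wrist"); pickle.dump(w,open("w1.pkl","wb")); cv2.imwrite("pics/w1.png",w["color"])
print(vision.spot_in("wrist","mat"),vision.spot_in("wrist","palette"),ctrl.get_state()["position"])
```

```text
[{'bbox': [272.0, 76.2, 386.2, 200.2], 'conf': 0.82}] [{'bbox': [176.6, 126.2, 240.3, 191.7], 'conf': 0.7}] [ 0.51130011 -0.25891477  0.33985685]
```

View pics/w1.png

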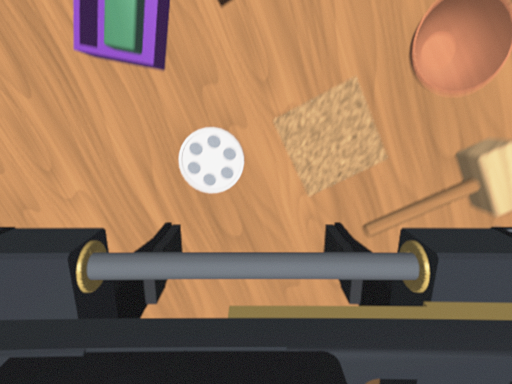

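The wrist view shows the mat with corners at about (273,123), (354,77), (386,157), (311,195), and the palette at (211,160). I'll fit both and continue to the tote.

```bash
python3 - <<'E'
from h import *
import pickle
w=pickle.load(open("w1.pkl","rb"))
L=np.array([[-75,-75,3],[-75,75,3],[75,75,3],[75,-75,3]])/1000
q=np.array([(273,123),(354,77),(386,157),(311,195)],float)
pr=project(w,world(.6474,-.2764,.1115,L)); print(pr.round())
idx=[int(np.argmin(np.linalg.norm(q-p,axis=1))) for p in pr]; print(idx)
p,r=fit([(w,L,q[idx])],[.647,-.276,.11]); print(p.round(4),r.round(1).tolist())
print(fit([(w,np.array([[0,0,.018]]),[(211,160)])],[.45,-.24,0])[0])
E
python3 plan.py .56,-.10,.33,1.49 .602,.055,.31,1.789
```

```text
[[309. 197.]
 [271. 121.]
 [354.  76.]
 [387. 158.]]
[3, 0, 1, 2]
[ 0.649  -0.2778  0.1295] [[-0.4, 2.6], [-1.2, -0.2], [0.2, -1.0], [2.8, 0.4]]
[ 0.44710906 -0.23193526  0.        ]
t [165.7 -13.1  10. ] w [ 0.001 -0.001 -0.295]
t [157.9  29.4  20. ] w [ 0.     0.    -0.299]
```

jog_arm(increments=[{"tx": 30, "ty": -2, "tz": 2, "wx": 0, "wy": 0, "wz": -0.06, "gripper": 1}, {"tx": 65, "ty": -5, "tz": 4, "wx": 0, "wy": 0, "wz": -0.12, "gripper": 1}, {"tx": 100, "ty": -8, "tz": 6, "wx": 0, "wy": 0, "wz": -0.18, "gripper": 1}, {"tx": 134, "ty": -11, "tz": 8, "wx": 0, "wy": 0, "wz": -0.24, "gripper": 1}, {"tx": 166, "ty": -13, "tz": 10, "wx": 0, "wy": 0, "wz": -0.3, "gripper": 1}])

```text
time: 2.62
position: [0.559, -0.1023, 0.3295]
tool_rot: [2.309, 2.129, -0.001]
ft_force: [0.6, -0.3, 0.7]
grip_width: 1.002
grip_force: 0.0
```

Run:
```python
from h import *
import pickle
w=vision.get_image("wrist"); pickle.dump(w,open("w2.pkl","wb")); cv2.imwrite("pics/w2.png",cv2.resize(w["color"],(800,600),interpolation=cv2.INTER_CUBIC))
for t in ["tote","tray","case","cabinet"]: print(t,vision.spot_in("wrist",t))
```

```text
tote [{'bbox': [216.4, 0.0, 346.5, 100.8], 'conf': 0.6}]
tray [{'bbox': [100.1, 36.5, 204.7, 152.6], 'conf': 0.83}]
case [{'bbox': [228.7, 50.0, 329.8, 115.6], 'conf': 0.81}]
cabinet [{'bbox': [206.4, 2.5, 218.1, 15.2], 'conf': 0.65}]
```

View pics/w2.png

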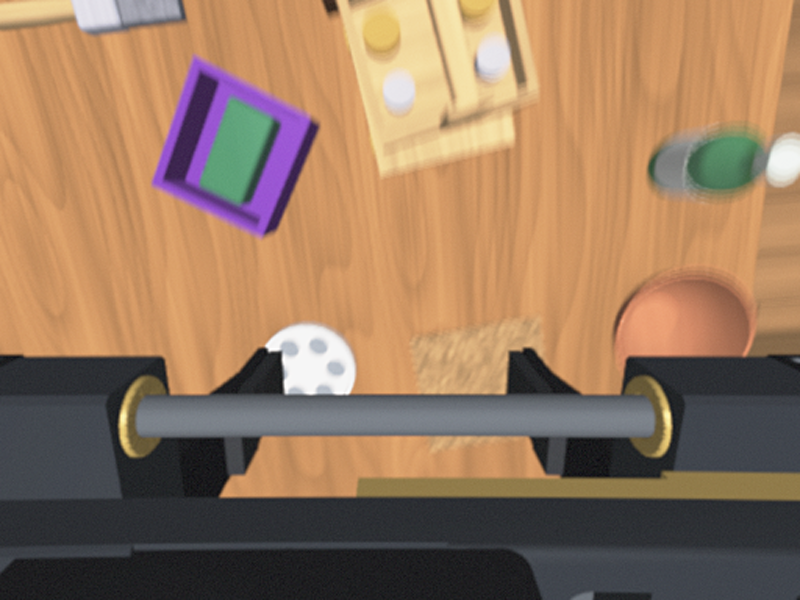

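The wrist view shows the tote's near rim corners at (383,150) and (537,97), and the case lid corners at (381,177) and (515,146). I'll add these to the fit.

```bash
python3 - <<'E'
s=open('f.py').read()
s=s.replace('a,b=pickle','w=pickle.load(open("w2.pkl","rb"));a,b=pickle')
s=s.replace('(192,280)]))]','(192,280)])),(w,box(60,55,[(-1,-1,135),(1,-1,135)]),F([(383,150),(537,97)])),(w,box(60,55,[(-1,-1,135),(1,-1,135)]),F([(383,150),(537,97)]))]')
s=s.replace('(538,495)]))]','(538,495)])),(w,box(65,75,[(-1,-1,45),(1,-1,45)]),F([(381,177),(515,146)]))]')
open('f.py','w').write(s)
E
python3 f.py|head -6; python3 plan.py .6045,.056,.27,1.77
```

```text
tote [0.604  0.0588 0.2217] deg 12.7 rms 1.16
[[0.3, -2.0], [-0.0, -1.5], [1.9, 0.5], [0.8, -0.5], [0.1, -0.0], [-0.0, -1.9], [-1.4, -0.5], [0.5, -1.4], [-0.7, -0.7], [-0.1, -0.2], [0.7, -1.6], [-2.4, -2.1], [-0.2, 0.5], [1.9, 0.7], [-0.2, 0.5], [1.9, 0.7]]
tray [0.6059 0.0597 0.1998] deg 11.45 rms 0.78
[[-0.1, 0.2], [-0.1, 0.4], [0.3, -0.6], [-0.7, 1.6], [0.0, 0.6], [-0.3, -0.7], [1.2, -1.6]]
case [0.6049 0.0567 0.1433] deg 8.21 rms 0.6
[[0.1, -0.5], [-0.3, 0.5], [0.8, -0.0], [-0.4, 1.0], [-0.6, -0.6], [0.7, -0.7], [-0.7, -0.1], [-0.5, 1.4], [0.4, 0.5], [-0.4, 0.5], [0.3, -0.4]]
t [164.   32.   59.1] w [-0.001  0.002 -0.283]
```

jog_arm(increments=[{"tx": 30, "ty": 6, "tz": 10, "wx": 0, "wy": 0, "wz": -0.06, "gripper": 1}, {"tx": 70, "ty": 14, "tz": 25, "wx": 0, "wy": 0, "wz": -0.13, "gripper": 1}, {"tx": 110, "ty": 22, "tz": 40, "wx": 0, "wy": 0, "wz": -0.2, "gripper": 1}, {"tx": 145, "ty": 29, "tz": 52, "wx": 0, "wy": 0, "wz": -0.26, "gripper": 1}, {"tx": 166, "ty": 32, "tz": 59, "wx": 0, "wy": 0, "wz": -0.3, "gripper": 1}])

```text
time: 3.28
position: [0.6046, 0.0625, 0.2687]
tool_rot: [-1.961, -2.452, 0.0]
ft_force: [-0.1, 0.4, 0.4]
grip_width: 1.004
grip_force: 0.0
```

jog_arm(increments=[{"tx": 0, "ty": 0, "tz": 20, "wx": 0, "wy": 0, "wz": 0, "gripper": 1}, {"tx": 0, "ty": 0, "tz": 45, "wx": 0, "wy": 0, "wz": 0, "gripper": 1}, {"tx": 0, "ty": 0, "tz": 70, "wx": 0, "wy": 0, "wz": 0, "gripper": 1}, {"tx": 0, "ty": 0, "tz": 92, "wx": 0, "wy": 0, "wz": 0, "gripper": 1}, {"tx": 0, "ty": 0, "tz": 107, "wx": 0, "wy": 0, "wz": 0, "gripper": 1}])

```text
time: 3.7
position: [0.6039, 0.0566, 0.1607]
tool_rot: [-1.971, -2.445, 0.006]
ft_force: [-0.3, 0.7, -0.4]
grip_width: 1.0
grip_force: 0.0
```

```bash
python3 plan.py .605,.058,.162,1.788
python3 - <<'E'
from h import *
w=vision.get_image("wrist"); cv2.imwrite("pics/w3.png",w["color"])
E
```

```text
t [ 1.2  1.4 -1.3] w [-0.004  0.001 -0.003]
```

View pics/w3.png

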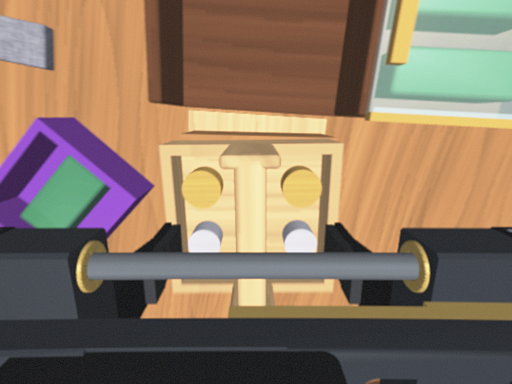

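The wrist view shows the bar at about x=250, running vertically between the fingers (about 165 and 340), with the bay floor and case lid edge beyond it. Closing now.

jog_arm(increments=[{"tx": 1, "ty": 1, "tz": -1, "wx": 0, "wy": 0, "wz": 0, "gripper": 0.3}, {"tx": 1, "ty": 1, "tz": -1, "wx": 0, "wy": 0, "wz": 0, "gripper": 0.3}, {"tx": 1, "ty": 1, "tz": -1, "wx": 0, "wy": 0, "wz": 0, "gripper": 0.1}, {"tx": 1, "ty": 1, "tz": -1, "wx": 0, "wy": 0, "wz": 0, "gripper": 0.1}, {"tx": 1, "ty": 1, "tz": -1, "wx": 0, "wy": 0, "wz": 0, "gripper": 0.1}], grip_force=25)

```text
time: 4.17
position: [0.6062, 0.0615, 0.1658]
tool_rot: [1.965, 2.449, 0.002]
ft_force: [-1.2, -0.2, 0.4]
grip_width: 0.705
grip_force: 0.0
```

jog_arm(increments=[{"tx": 0, "ty": 0, "tz": 0, "wx": 0, "wy": 0, "wz": 0, "gripper": 0.1}, {"tx": 0, "ty": 0, "tz": 0, "wx": 0, "wy": 0, "wz": 0, "gripper": 0.1}, {"tx": 0, "ty": 0, "tz": 0, "wx": 0, "wy": 0, "wz": 0, "gripper": 0.1}, {"tx": 0, "ty": 0, "tz": 0, "wx": 0, "wy": 0, "wz": 0, "gripper": 0.1}, {"tx": 0, "ty": 0, "tz": 0, "wx": 0, "wy": 0, "wz": 0, "gripper": 0.1}], grip_force=25)

```text
time: 4.58
position: [0.6055, 0.0616, 0.1645]
tool_rot: [1.965, 2.451, -0.0]
ft_force: [-1.1, -0.8, 0.2]
grip_width: 0.324
grip_force: 0.0
```

jog_arm(increments=[{"tx": 0, "ty": 0, "tz": 2, "wx": 0, "wy": 0, "wz": 0, "gripper": 0.1}, {"tx": 0, "ty": 0, "tz": 2, "wx": 0, "wy": 0, "wz": 0, "gripper": 0.1}, {"tx": 0, "ty": 0, "tz": 2, "wx": 0, "wy": 0, "wz": 0, "gripper": 0.1}, {"tx": 0, "ty": 0, "tz": 2, "wx": 0, "wy": 0, "wz": 0, "gripper": 0.1}, {"tx": 0, "ty": 0, "tz": 2, "wx": 0, "wy": 0, "wz": 0, "gripper": 0.1}], grip_force=25)

```text
time: 5.0
position: [0.6051, 0.0616, 0.162]
tool_rot: [-1.965, -2.45, 0.001]
ft_force: [-0.9, -0.1, -1.3]
grip_width: 0.179
grip_force: 25.0
```

```bash
python3 -c "
from h import *
s=ctrl.get_state();print(s['grip_width'],s['grip_force'],s['ft_force'],s['position'],s['tool_rot'])"
python3 plan.py .6052,.061,.272,1.788 .622,-.06,.272,1.788  .635,-.17,.272,1.75 .649,-.2775,.22,1.69 .649,-.2775,.168,1.69
```

```text
0.17863014641192565 24.99556878581643 [-0.9067664  -0.06626896 -1.25730177] [0.60508577 0.06155415 0.16201357] [-1.96490325e+00 -2.45042128e+00  1.14902772e-03]
t [-6.0e-01 -1.0e-01 -1.1e+02] w [-0.001 -0.     0.002]
t [-121.8   -9.7   -0. ] w [0. 0. 0.]
t [-110.2  -11.    -0. ] w [ 0.    -0.     0.038]
t [-108.3   -5.4   52. ] w [-0.   -0.    0.06]
t [ 0. -0. 52.] w [0. 0. 0.]
```

jog_arm(increments=[{"tx": 0, "ty": 0, "tz": -6, "wx": 0, "wy": 0, "wz": 0, "gripper": 0.1}, {"tx": 0, "ty": 0, "tz": -20, "wx": 0, "wy": 0, "wz": 0, "gripper": 0.1}, {"tx": 0, "ty": 0, "tz": -40, "wx": 0, "wy": 0, "wz": 0, "gripper": 0.1}, {"tx": 0, "ty": 0, "tz": -58, "wx": 0, "wy": 0, "wz": 0, "gripper": 0.1}, {"tx": 0, "ty": 0, "tz": -70, "wx": 0, "wy": 0, "wz": 0, "gripper": 0.1}])

```text
time: 5.42
position: [0.6066, 0.0621, 0.2355]
tool_rot: [1.964, 2.449, 0.004]
ft_force: [-0.3, 0.3, -4.4]
grip_width: 0.177
grip_force: 25.0
```

jog_arm(increments=[{"tx": -10, "ty": -1, "tz": -5, "wx": 0, "wy": 0, "wz": 0, "gripper": 0.1}, {"tx": -30, "ty": -3, "tz": -10, "wx": 0, "wy": 0, "wz": 0, "gripper": 0.1}, {"tx": -58, "ty": -5, "tz": -15, "wx": 0, "wy": 0, "wz": 0, "gripper": 0.1}, {"tx": -88, "ty": -7, "tz": -18, "wx": 0, "wy": 0, "wz": 0, "gripper": 0.1}, {"tx": -120, "ty": -10, "tz": -20, "wx": 0, "wy": 0, "wz": 0, "gripper": 0.1}])

```text
time: 5.83
position: [0.6219, -0.0591, 0.2528]
tool_rot: [1.964, 2.452, -0.0]
ft_force: [1.2, 0.3, -3.9]
grip_width: 0.18
grip_force: 25.0
```

jog_arm(increments=[{"tx": -30, "ty": -3, "tz": 0, "wx": 0, "wy": 0, "wz": 0.01, "gripper": 0.1}, {"tx": -60, "ty": -6, "tz": 0, "wx": 0, "wy": 0, "wz": 0.02, "gripper": 0.1}, {"tx": -88, "ty": -9, "tz": 0, "wx": 0, "wy": 0, "wz": 0.03, "gripper": 0.1}, {"tx": -110, "ty": -11, "tz": 0, "wx": 0, "wy": 0, "wz": 0.04, "gripper": 0.1}, {"tx": -125, "ty": -12, "tz": 0, "wx": 0, "wy": 0, "wz": 0.04, "gripper": 0.1}])

```text
time: 6.25
position: [0.6366, -0.187, 0.2517]
tool_rot: [-2.019, -2.406, 0.003]
ft_force: [0.3, -0.2, -4.9]
grip_width: 0.18
grip_force: 25.0
```

```bash
python3 plan.py .649,-.275,.16,1.69 .649,-.275,.075,1.69; python3 -c "
from h import *
s=ctrl.get_state();print(s['grip_width'],s['ft_force'],s['position'])"
```

```text
t [-88.7  -2.9  91.8] w [-0.002  0.001  0.055]
t [ 0. -0. 85.] w [0. 0. 0.]
0.18036484609661116 [ 0.28299321 -0.21641588 -4.92992387] [ 0.63658169 -0.1870185   0.25168405]
```

jog_arm(increments=[{"tx": -22, "ty": -1, "tz": 15, "wx": 0, "wy": 0, "wz": 0.02, "gripper": 0.1}, {"tx": -50, "ty": -2, "tz": 38, "wx": 0, "wy": 0, "wz": 0.04, "gripper": 0.1}, {"tx": -75, "ty": -3, "tz": 62, "wx": 0, "wy": 0, "wz": 0.05, "gripper": 0.1}, {"tx": -87, "ty": -3, "tz": 82, "wx": 0, "wy": 0, "wz": 0.055, "gripper": 0.1}, {"tx": -89, "ty": -3, "tz": 92, "wx": 0, "wy": 0, "wz": 0.055, "gripper": 0.1}])

```text
time: 6.67
position: [0.6476, -0.2745, 0.155]
tool_rot: [-2.082, -2.346, 0.006]
ft_force: [-1.0, -0.0, -6.3]
grip_width: 0.182
grip_force: 25.0
```

jog_arm(increments=[{"tx": 0, "ty": 0, "tz": 20, "wx": 0, "wy": 0, "wz": 0, "gripper": 0.1}, {"tx": 0, "ty": 0, "tz": 42, "wx": 0, "wy": 0, "wz": 0, "gripper": 0.1}, {"tx": 0, "ty": 0, "tz": 62, "wx": 0, "wy": 0, "wz": 0, "gripper": 0.1}, {"tx": 0, "ty": 0, "tz": 76, "wx": 0, "wy": 0, "wz": 0, "gripper": 0.1}, {"tx": 0, "ty": 0, "tz": 84, "wx": 0, "wy": 0, "wz": 0, "gripper": 0.1}])

```text
time: 7.08
position: [0.6493, -0.2682, 0.074]
tool_rot: [-2.075, -2.354, 0.0]
ft_force: [-0.8, -0.2, -4.9]
grip_width: 0.175
grip_force: 25.0
```

jog_arm(increments=[{"tx": 0, "ty": 0, "tz": 3, "wx": 0, "wy": 0, "wz": 0, "gripper": 0.1}, {"tx": 0, "ty": 0, "tz": 5, "wx": 0, "wy": 0, "wz": 0, "gripper": 0.1}, {"tx": 0, "ty": 0, "tz": 7, "wx": 0, "wy": 0, "wz": 0, "gripper": 0.1}, {"tx": 0, "ty": 0, "tz": 9, "wx": 0, "wy": 0, "wz": 0, "gripper": 0.1}, {"tx": 0, "ty": 0, "tz": 10, "wx": 0, "wy": 0, "wz": 0, "gripper": 0.1}])

```text
time: 7.5
position: [0.6507, -0.2706, 0.0674]
tool_rot: [2.079, 2.354, 0.001]
ft_force: [-0.2, 0.2, -4.7]
grip_width: 0.178
grip_force: 25.0
```

jog_arm(increments=[{"tx": 0, "ty": 0, "tz": 0, "wx": 0, "wy": 0, "wz": 0, "gripper": 0.1}, {"tx": 0, "ty": 0, "tz": 1, "wx": 0, "wy": 0, "wz": 0, "gripper": 0.1}, {"tx": 0, "ty": 0, "tz": 1, "wx": 0, "wy": 0, "wz": 0, "gripper": 0.1}, {"tx": 0, "ty": 0, "tz": 2, "wx": 0, "wy": 0, "wz": 0, "gripper": 0.1}, {"tx": 0, "ty": 0, "tz": 2, "wx": 0, "wy": 0, "wz": 0, "gripper": 0.1}])

```text
time: 7.92
position: [0.6504, -0.2705, 0.0651]
tool_rot: [2.079, 2.354, 0.0]
ft_force: [-0.3, -0.4, -1.3]
grip_width: 0.176
grip_force: 25.0
```

jog_arm(increments=[{"tx": 0, "ty": 0, "tz": 0, "wx": 0, "wy": 0, "wz": 0, "gripper": 0.3}, {"tx": 0, "ty": 0, "tz": 0, "wx": 0, "wy": 0, "wz": 0, "gripper": 1}, {"tx": 0, "ty": 0, "tz": 0, "wx": 0, "wy": 0, "wz": 0, "gripper": 1}, {"tx": 0, "ty": 0, "tz": 0, "wx": 0, "wy": 0, "wz": 0, "gripper": 1}, {"tx": 0, "ty": 0, "tz": 0, "wx": 0, "wy": 0, "wz": 0, "gripper": 1}])

```text
time: 8.33
position: [0.6504, -0.2705, 0.065]
tool_rot: [2.079, 2.354, 0.0]
ft_force: [0.4, 0.0, 1.7]
grip_width: 0.477
grip_force: 0.0
```

jog_arm(increments=[{"tx": 0, "ty": 0, "tz": 0, "wx": 0, "wy": 0, "wz": 0, "gripper": 1}, {"tx": 0, "ty": 0, "tz": -12, "wx": 0, "wy": 0, "wz": 0, "gripper": 1}, {"tx": 0, "ty": 0, "tz": -40, "wx": 0, "wy": 0, "wz": 0, "gripper": 1}, {"tx": 0, "ty": 0, "tz": -75, "wx": 0, "wy": 0, "wz": 0, "gripper": 1}, {"tx": 0, "ty": 0, "tz": -105, "wx": 0, "wy": 0, "wz": 0, "gripper": 1}])

```text
time: 8.75
position: [0.6502, -0.2703, 0.172]
tool_rot: [2.079, 2.355, 0.001]
ft_force: [0.5, -0.9, 0.6]
grip_width: 0.857
grip_force: 0.0
```

```bash
python3 plan.py .635,-.16,.21,1.717 .6202,-.0417,.14,1.717 .6202,-.0417,.06,1.717;  python3 - <<'E'
from h import *
import pickle
a=vision.get_image("scene"); b=vision.get_image("side"); pickle.dump((a,b),open("ab2.pkl","wb"))
A=a["color"]; B=b["color"]
o=np.hstack([cv2.resize(A[165:335,90:330],None,fx=2,fy=2,interpolation=cv2.INTER_CUBIC)[:340],cv2.resize(B[110:280,200:360],None,fx=2,fy=2,interpolation=cv2.INTER_CUBIC)])
cv2.imwrite("pics/ab2.png",o); print(o.shape)
E
```

```text
t [111.3  -1.4 -38. ] w [ 0.001  0.    -0.022]
t [119.2   2.6  70. ] w [0. 0. 0.]
t [-0. -0. 80.] w [0. 0. 0.]
(340, 800, 3)
```

View pics/ab2.png

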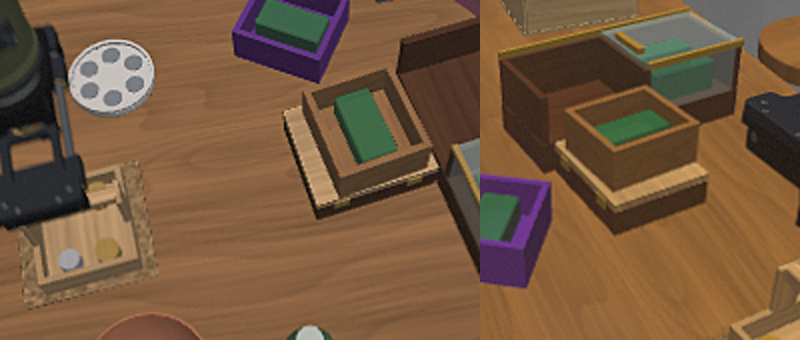

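The tote stands on the mat (scene inset, about (90,230)). The tray is now fully visible on the case, with its rim near (303,97)–(438,150). Next I'll refit the tray.

Run:
```python
from h import *
import pickle
a,b=pickle.load(open("ab2.pkl","rb"))
box=lambda l: np.array([[sx*60,sy*55,z] for sx,sy,z in l])/1000
A=lambda q:(np.array(q)+.5)/2-.5+[90,165]; B=lambda q:(np.array(q)-[480,0]+.5)/2-.5+[200,110]
p,r=fit([(a,box([(-1,-1,100),(-1,1,100),(1,1,100),(1,-1,45)]),A([(303,97),(390,70),(438,150),(333,196)])),
(b,box([(-1,-1,100),(1,-1,100),(-1,1,100),(1,1,100)]),B([(613,150),(698,122),(566,120),(640,88)]))],[.606,.06,.2]); print(p.round(4),r.round(1).tolist())
```

```text
[0.608  0.0601 0.1746] [[-0.1, -4.3], [0.4, -4.4], [-2.6, -1.7], [2.8, 1.3], [0.4, 0.8], [1.4, 0.5], [-0.4, -5.6], [3.8, -1.6]]
```

jog_arm(increments=[{"tx": 14, "ty": 0, "tz": -15, "wx": 0, "wy": 0, "wz": 0, "gripper": 1}, {"tx": 38, "ty": 0, "tz": -30, "wx": 0, "wy": 0, "wz": -0.01, "gripper": 1}, {"tx": 64, "ty": -1, "tz": -38, "wx": 0, "wy": 0, "wz": -0.02, "gripper": 1}, {"tx": 90, "ty": -1, "tz": -38, "wx": 0, "wy": 0, "wz": -0.022, "gripper": 1}, {"tx": 111, "ty": -1, "tz": -38, "wx": 0, "wy": 0, "wz": -0.022, "gripper": 1}])

```text
time: 9.27
position: [0.6349, -0.1565, 0.2086]
tool_rot: [-2.05, -2.38, -0.001]
ft_force: [0.7, 0.4, -0.8]
grip_width: 0.996
grip_force: 0.0
```

jog_arm(increments=[{"tx": 30, "ty": 1, "tz": 10, "wx": 0, "wy": 0, "wz": 0, "gripper": 1}, {"tx": 62, "ty": 1, "tz": 25, "wx": 0, "wy": 0, "wz": 0, "gripper": 1}, {"tx": 92, "ty": 2, "tz": 45, "wx": 0, "wy": 0, "wz": 0, "gripper": 1}, {"tx": 112, "ty": 3, "tz": 60, "wx": 0, "wy": 0, "wz": 0, "gripper": 1}, {"tx": 119, "ty": 3, "tz": 70, "wx": 0, "wy": 0, "wz": 0, "gripper": 1}])

```text
time: 9.68
position: [0.6188, -0.0358, 0.1362]
tool_rot: [-2.043, -2.382, 0.0]
ft_force: [0.2, 1.2, -0.4]
grip_width: 1.003
grip_force: 0.0
```

```bash
python3 plan.py .6202,-.0417,.06,1.717; sleep 0
```

```text
t [-6.3  0.7 76.2] w [-0.003 -0.003  0.007]
```

jog_arm(increments=[{"tx": -4, "ty": 0, "tz": 20, "wx": 0, "wy": 0, "wz": 0, "gripper": 1}, {"tx": -6, "ty": 1, "tz": 42, "wx": 0, "wy": 0, "wz": 0, "gripper": 1}, {"tx": -6, "ty": 1, "tz": 60, "wx": 0, "wy": 0, "wz": 0, "gripper": 1}, {"tx": -6, "ty": 1, "tz": 70, "wx": 0, "wy": 0, "wz": 0, "gripper": 1}, {"tx": -6, "ty": 1, "tz": 75, "wx": 0, "wy": 0, "wz": 0, "gripper": 1}])

```text
time: 10.1
position: [0.6216, -0.0487, 0.0608]
tool_rot: [-2.053, -2.375, 0.003]
ft_force: [-0.8, 0.4, 0.4]
grip_width: 1.001
grip_force: 0.0
```

jog_arm(increments=[{"tx": 8, "ty": 0, "tz": 0, "wx": 0, "wy": 0, "wz": 0, "gripper": 1}, {"tx": 16, "ty": 0, "tz": 0, "wx": 0, "wy": 0, "wz": 0, "gripper": 1}, {"tx": 22, "ty": 0, "tz": 0, "wx": 0, "wy": 0, "wz": 0, "gripper": 1}, {"tx": 27, "ty": 0, "tz": 0, "wx": 0, "wy": 0, "wz": 0, "gripper": 1}, {"tx": 30, "ty": 0, "tz": 0, "wx": 0, "wy": 0, "wz": 0, "gripper": 1}])

```text
time: 10.52
position: [0.619, -0.0165, 0.0636]
tool_rot: [2.051, 2.379, 0.002]
ft_force: [0.4, 0.2, -0.1]
grip_width: 0.998
grip_force: 0.0
```

jog_arm(increments=[{"tx": 3, "ty": 0, "tz": 0, "wx": 0, "wy": 0, "wz": 0, "gripper": 1}, {"tx": 6, "ty": 0, "tz": 0, "wx": 0, "wy": 0, "wz": 0, "gripper": 1}, {"tx": 9, "ty": 0, "tz": 0, "wx": 0, "wy": 0, "wz": 0, "gripper": 1}, {"tx": 12, "ty": 0, "tz": 0, "wx": 0, "wy": 0, "wz": 0, "gripper": 1}, {"tx": 15, "ty": 0, "tz": 0, "wx": 0, "wy": 0, "wz": 0, "gripper": 1}])

```text
time: 10.93
position: [0.6161, -0.0049, 0.0625]
tool_rot: [2.054, 2.376, -0.003]
ft_force: [-2.2, -2.9, 0.6]
grip_width: 0.997
grip_force: 1.5
```

```bash
python3 plan.py .5948,.132,.06,1.717
```

```text
t [138.6  -1.2   2.2] w [-0.001  0.002 -0.001]
```

jog_arm(increments=[{"tx": 5, "ty": 0, "tz": 0, "wx": 0, "wy": 0, "wz": 0, "gripper": 1}, {"tx": 11, "ty": 0, "tz": 0, "wx": 0, "wy": 0, "wz": 0, "gripper": 1}, {"tx": 17, "ty": 0, "tz": 0, "wx": 0, "wy": 0, "wz": 0, "gripper": 1}, {"tx": 23, "ty": 0, "tz": 0, "wx": 0, "wy": 0, "wz": 0, "gripper": 1}, {"tx": 30, "ty": 0, "tz": 0, "wx": 0, "wy": 0, "wz": 0, "gripper": 1}])

```text
time: 11.35
position: [0.6119, 0.0267, 0.0624]
tool_rot: [2.054, 2.377, -0.0]
ft_force: [0.6, -2.9, -0.4]
grip_width: 1.0
grip_force: 1.4
```

jog_arm(increments=[{"tx": 6, "ty": 0, "tz": 0, "wx": 0, "wy": 0, "wz": 0, "gripper": 1}, {"tx": 12, "ty": 0, "tz": 0, "wx": 0, "wy": 0, "wz": 0, "gripper": 1}, {"tx": 18, "ty": 0, "tz": 0, "wx": 0, "wy": 0, "wz": 0, "gripper": 1}, {"tx": 22, "ty": 0, "tz": 0, "wx": 0, "wy": 0, "wz": 0, "gripper": 1}, {"tx": 25, "ty": 0, "tz": 0, "wx": 0, "wy": 0, "wz": 0, "gripper": 1}])

```text
time: 11.77
position: [0.6082, 0.0517, 0.0626]
tool_rot: [-2.053, -2.378, 0.0]
ft_force: [-0.8, -1.7, 0.5]
grip_width: 1.002
grip_force: 1.5
```

```bash
python3 plan.py .5948,.132,.06,1.717
python3 - <<'E'
from h import *
import pickle
a=vision.get_image("scene"); b=vision.get_image("side"); pickle.dump((a,b),open("ab3.pkl","wb"))
A=a["color"]; B=b["color"]
o=np.hstack([cv2.resize(A[160:310,225:365],None,fx=3,fy=3,interpolation=cv2.INTER_CUBIC),cv2.resize(B[100:250,215:340],None,fx=3,fy=3,interpolation=cv2.INTER_CUBIC)])
cv2.imwrite("pics/ab3.png",o); print(o.shape)
E
```

```text
t [81.4 -1.5  2.6] w [-0.     0.     0.001]
(450, 795, 3)
```

View pics/ab3.png

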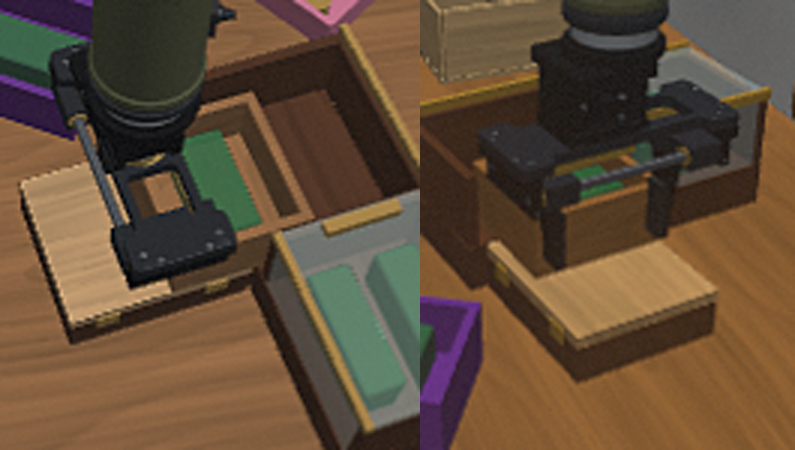

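The tray has slid about halfway onto the bay floor, aligned with the walls. The case lid at (90,250) is bare behind it. I'll keep pushing.

jog_arm(increments=[{"tx": 5, "ty": 0, "tz": 0, "wx": 0, "wy": 0, "wz": 0, "gripper": 1}, {"tx": 11, "ty": 0, "tz": 0, "wx": 0, "wy": 0, "wz": 0, "gripper": 1}, {"tx": 17, "ty": -1, "tz": 0, "wx": 0, "wy": 0, "wz": 0, "gripper": 1}, {"tx": 23, "ty": -1, "tz": 0, "wx": 0, "wy": 0, "wz": 0, "gripper": 1}, {"tx": 30, "ty": -1, "tz": 0, "wx": 0, "wy": 0, "wz": 0, "gripper": 1}])

```text
time: 12.28
position: [0.6031, 0.0808, 0.0627]
tool_rot: [2.054, 2.377, 0.0]
ft_force: [1.4, -2.3, -1.1]
grip_width: 1.005
grip_force: 1.1
```

jog_arm(increments=[{"tx": 6, "ty": 0, "tz": 0, "wx": 0, "wy": 0, "wz": 0, "gripper": 1}, {"tx": 12, "ty": 0, "tz": 0, "wx": 0, "wy": 0, "wz": 0, "gripper": 1}, {"tx": 18, "ty": 0, "tz": 0, "wx": 0, "wy": 0, "wz": 0, "gripper": 1}, {"tx": 23, "ty": 0, "tz": 0, "wx": 0, "wy": 0, "wz": 0, "gripper": 1}, {"tx": 28, "ty": 0, "tz": 0, "wx": 0, "wy": 0, "wz": 0, "gripper": 1}])

```text
time: 12.7
position: [0.5984, 0.1089, 0.0621]
tool_rot: [-2.052, -2.378, 0.001]
ft_force: [0.6, -2.6, -1.8]
grip_width: 0.998
grip_force: 1.1
```

jog_arm(increments=[{"tx": 3, "ty": 0, "tz": 0, "wx": 0, "wy": 0, "wz": 0, "gripper": 1}, {"tx": 5, "ty": 0, "tz": 0, "wx": 0, "wy": 0, "wz": 0, "gripper": 1}, {"tx": 7, "ty": 0, "tz": 0, "wx": 0, "wy": 0, "wz": 0, "gripper": 1}, {"tx": 9, "ty": 0, "tz": 0, "wx": 0, "wy": 0, "wz": 0, "gripper": 1}, {"tx": 10, "ty": 0, "tz": 0, "wx": 0, "wy": 0, "wz": 0, "gripper": 1}])

```text
time: 13.12
position: [0.5975, 0.1181, 0.0625]
tool_rot: [2.054, 2.377, -0.0]
ft_force: [0.8, -1.6, -1.4]
grip_width: 1.001
grip_force: 1.1
```

~14 mm estimated remaining; small steps.

jog_arm(increments=[{"tx": 2, "ty": 0, "tz": 0, "wx": 0, "wy": 0, "wz": 0, "gripper": 1}, {"tx": 4, "ty": 0, "tz": 0, "wx": 0, "wy": 0, "wz": 0, "gripper": 1}, {"tx": 6, "ty": 0, "tz": 0, "wx": 0, "wy": 0, "wz": 0, "gripper": 1}, {"tx": 7, "ty": 0, "tz": 0, "wx": 0, "wy": 0, "wz": 0, "gripper": 1}, {"tx": 8, "ty": 0, "tz": 0, "wx": 0, "wy": 0, "wz": 0, "gripper": 1}])

```text
time: 13.53
position: [0.5963, 0.1261, 0.0626]
tool_rot: [2.053, 2.378, 0.0]
ft_force: [-0.5, -2.8, -1.0]
grip_width: 0.998
grip_force: 1.2
```

jog_arm(increments=[{"tx": 1, "ty": 0, "tz": 0, "wx": 0, "wy": 0, "wz": 0, "gripper": 1}, {"tx": 2, "ty": 0, "tz": 0, "wx": 0, "wy": 0, "wz": 0, "gripper": 1}, {"tx": 3, "ty": 0, "tz": 0, "wx": 0, "wy": 0, "wz": 0, "gripper": 1}, {"tx": 3, "ty": 0, "tz": 0, "wx": 0, "wy": 0, "wz": 0, "gripper": 1}, {"tx": 3, "ty": 0, "tz": 0, "wx": 0, "wy": 0, "wz": 0, "gripper": 1}])

```text
time: 13.95
position: [0.5959, 0.1293, 0.0625]
tool_rot: [-2.053, -2.378, -0.0]
ft_force: [-0.7, -1.1, -0.2]
grip_width: 0.997
grip_force: 0.8
```

jog_arm(increments=[{"tx": 1, "ty": 0, "tz": 0, "wx": 0, "wy": 0, "wz": 0, "gripper": 1}, {"tx": 2, "ty": 0, "tz": 0, "wx": 0, "wy": 0, "wz": 0, "gripper": 1}, {"tx": 3, "ty": 0, "tz": 0, "wx": 0, "wy": 0, "wz": 0, "gripper": 1}, {"tx": 3, "ty": 0, "tz": 0, "wx": 0, "wy": 0, "wz": 0, "gripper": 1}, {"tx": 3, "ty": 0, "tz": 0, "wx": 0, "wy": 0, "wz": 0, "gripper": 1}])

```text
time: 14.37
position: [0.5957, 0.1313, 0.0626]
tool_rot: [2.053, 2.377, -0.001]
ft_force: [0.8, -4.1, -0.1]
grip_width: 1.003
grip_force: 2.1
```

jog_arm(increments=[{"tx": 1, "ty": 0, "tz": 0, "wx": 0, "wy": 0, "wz": 0, "gripper": 1}, {"tx": 2, "ty": 0, "tz": 0, "wx": 0, "wy": 0, "wz": 0, "gripper": 1}, {"tx": 2, "ty": 0, "tz": 0, "wx": 0, "wy": 0, "wz": 0, "gripper": 1}, {"tx": 2, "ty": 0, "tz": 0, "wx": 0, "wy": 0, "wz": 0, "gripper": 1}, {"tx": 2, "ty": 0, "tz": 0, "wx": 0, "wy": 0, "wz": 0, "gripper": 1}])

```text
time: 14.78
position: [0.5957, 0.1313, 0.0626]
tool_rot: [2.053, 2.375, -0.004]
ft_force: [1.5, -6.7, 1.0]
grip_width: 0.999
grip_force: 3.7
```

jog_arm(increments=[{"tx": 1, "ty": 0, "tz": 0, "wx": 0, "wy": 0, "wz": 0, "gripper": 1}, {"tx": 2, "ty": 0, "tz": 0, "wx": 0, "wy": 0, "wz": 0, "gripper": 1}, {"tx": 3, "ty": 0, "tz": 0, "wx": 0, "wy": 0, "wz": 0, "gripper": 1}, {"tx": 4, "ty": 0, "tz": 0, "wx": 0, "wy": 0, "wz": 0, "gripper": 1}, {"tx": 5, "ty": 0, "tz": 0, "wx": 0, "wy": 0, "wz": 0, "gripper": 1}])

```text
time: 15.2
position: [0.5956, 0.1312, 0.0626]
tool_rot: [2.052, 2.37, -0.012]
ft_force: [0.7, -16.4, 3.6]
grip_width: 0.999
grip_force: 8.5
```

jog_arm(increments=[{"tx": -8, "ty": 0, "tz": 0, "wx": 0, "wy": 0, "wz": 0, "gripper": 1}, {"tx": -20, "ty": 0, "tz": 0, "wx": 0, "wy": 0, "wz": 0, "gripper": 1}, {"tx": -40, "ty": 0, "tz": -5, "wx": 0, "wy": 0, "wz": 0, "gripper": 1}, {"tx": -65, "ty": 0, "tz": -25, "wx": 0, "wy": 0, "wz": 0, "gripper": 1}, {"tx": -95, "ty": 0, "tz": -50, "wx": 0, "wy": 0, "wz": 0, "gripper": 1}])

```text
time: 15.62
position: [0.6064, 0.0472, 0.1114]
tool_rot: [-2.045, -2.378, -0.0]
ft_force: [-0.0, -0.4, -0.2]
grip_width: 1.001
grip_force: 0.0
```

```bash
python3 plan.py .63,-.10,.20,1.717 .6504,-.2705,.17,1.694 .6504,-.2705,.065,1.694
```

```text
t [-148.7    1.   -89.2] w [-0.003 -0.004  0.004]
t [-171.7   -4.7   30. ] w [ 0.    -0.     0.023]
t [ -0.  -0. 105.] w [0. 0. 0.]
```

jog_arm(increments=[{"tx": -30, "ty": 0, "tz": -20, "wx": 0, "wy": 0, "wz": 0, "gripper": 1}, {"tx": -60, "ty": 0, "tz": -40, "wx": 0, "wy": 0, "wz": 0, "gripper": 1}, {"tx": -90, "ty": 0, "tz": -60, "wx": 0, "wy": 0, "wz": 0, "gripper": 1}, {"tx": -120, "ty": 1, "tz": -78, "wx": 0, "wy": 0, "wz": 0, "gripper": 1}, {"tx": -149, "ty": 1, "tz": -89, "wx": 0, "wy": 0, "wz": 0, "gripper": 1}])

```text
time: 16.03
position: [0.6323, -0.1026, 0.2042]
tool_rot: [2.051, 2.377, 0.006]
ft_force: [0.7, 0.3, 0.8]
grip_width: 1.001
grip_force: 0.0
```

jog_arm(increments=[{"tx": -38, "ty": -1, "tz": 5, "wx": 0, "wy": 0, "wz": 0.005, "gripper": 1}, {"tx": -78, "ty": -2, "tz": 12, "wx": 0, "wy": 0, "wz": 0.01, "gripper": 1}, {"tx": -118, "ty": -3, "tz": 20, "wx": 0, "wy": 0, "wz": 0.02, "gripper": 1}, {"tx": -152, "ty": -4, "tz": 26, "wx": 0, "wy": 0, "wz": 0.023, "gripper": 1}, {"tx": -172, "ty": -5, "tz": 30, "wx": 0, "wy": 0, "wz": 0.023, "gripper": 1}])

```text
time: 16.45
position: [0.6503, -0.2781, 0.1702]
tool_rot: [-2.086, -2.349, 0.001]
ft_force: [0.1, -1.1, -0.6]
grip_width: 1.001
grip_force: 0.0
```

```bash
python3 - <<'E'
from h import *
import pickle
a=vision.get_image("scene"); b=vision.get_image("side"); pickle.dump((a,b),open("ab4.pkl","wb"))
A=a["color"]; B=b["color"]
o=np.hstack([cv2.resize(A[155:295,225:360],None,fx=3,fy=3,interpolation=cv2.INTER_CUBIC),cv2.resize(B[110:250,205:335],None,fx=3,fy=3,interpolation=cv2.INTER_CUBIC)])
cv2.imwrite("pics/ab4.png",o); print(o.shape)
E
python3 plan.py .6504,-.2705,.17,1.694 .6504,-.2705,.065,1.694
```

```text
(420, 795, 3)
t [ 7.5  1.5 -0.4] w [-0.002 -0.    -0.006]
t [ -0.  -0. 105.] w [0. 0. 0.]
```

View pics/ab4.png

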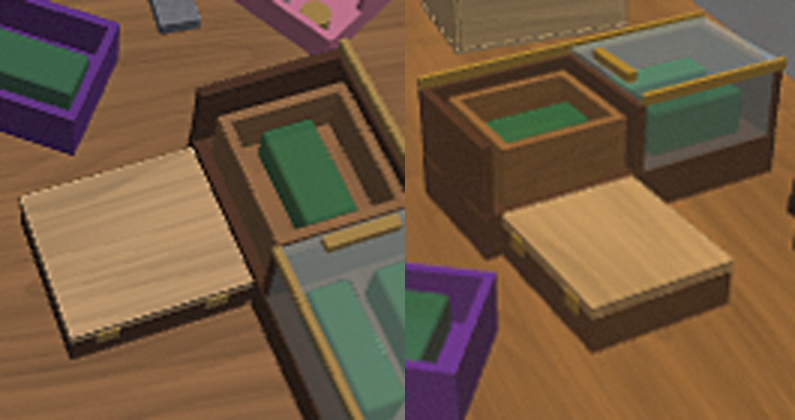

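The tray sits home against the bay's back wall, and the bare case lid is fully visible (scene inset corners (22,198), (193,150), (253,285), (72,340)). I'll fit the case for the placement.

Run:
```python
from h import *
import pickle
a,b=pickle.load(open("ab4.pkl","rb"))
box=lambda l: np.array([[sx*65,sy*75,45] for sx,sy in l])/1000
A=lambda q:(np.array(q)+.5)/3-.5+[225,155]; B=lambda q:(np.array(q)-[405,0]+.5)/3-.5+[205,110]
oa=(a,box([(-1,-1),(-1,1),(1,1),(1,-1)]),A([(22,198),(193,150),(253,285),(72,340)]))
ob=(b,box([(-1,-1),(1,-1),(1,1),(-1,1)]),B([(593,309),(732,262),(640,182),(503,215)]))
for o in ([oa],[ob],[oa,ob]):
    p,r=fit(o,[.605,.057,.145]); print(p.round(4),r.round(1).tolist())
```

```text
[0.6077 0.0554 0.1416] [[-0.6, -0.1], [0.4, -0.4], [0.7, -0.1], [-0.5, 0.3]]
[0.6046 0.052  0.1227] [[-0.5, 0.4], [1.3, 0.4], [-1.0, -1.5], [0.4, -0.3]]
[0.6066 0.0546 0.1325] [[-0.8, -0.7], [0.4, -0.6], [0.2, -0.1], [-1.2, -0.3], [0.3, -0.4], [1.6, -0.5], [-1.1, -2.2], [0.6, -0.8]]
```

jog_arm(increments=[{"tx": 8, "ty": 1, "tz": 5, "wx": 0, "wy": 0, "wz": -0.006, "gripper": 1}, {"tx": 8, "ty": 1, "tz": 25, "wx": 0, "wy": 0, "wz": -0.006, "gripper": 1}, {"tx": 8, "ty": 1, "tz": 55, "wx": 0, "wy": 0, "wz": -0.006, "gripper": 1}, {"tx": 8, "ty": 1, "tz": 85, "wx": 0, "wy": 0, "wz": -0.006, "gripper": 0.8}, {"tx": 8, "ty": 1, "tz": 105, "wx": 0, "wy": 0, "wz": -0.006, "gripper": 0.6}], grip_force=25)

```text
time: 16.97
position: [0.6508, -0.2597, 0.0644]
tool_rot: [-2.065, -2.363, -0.003]
ft_force: [-1.4, -0.2, -0.9]
grip_width: 0.924
grip_force: 0.0
```

jog_arm(increments=[{"tx": 0, "ty": 0, "tz": 0, "wx": 0, "wy": 0, "wz": 0, "gripper": 0.1}, {"tx": 0, "ty": 0, "tz": 0, "wx": 0, "wy": 0, "wz": 0, "gripper": 0.1}, {"tx": 0, "ty": 0, "tz": 0, "wx": 0, "wy": 0, "wz": 0, "gripper": 0.1}, {"tx": 0, "ty": 0, "tz": 0, "wx": 0, "wy": 0, "wz": 0, "gripper": 0.1}, {"tx": 0, "ty": 0, "tz": 0, "wx": 0, "wy": 0, "wz": 0, "gripper": 0.1}], grip_force=25)

```text
time: 17.38
position: [0.6525, -0.265, 0.0689]
tool_rot: [2.071, 2.358, 0.002]
ft_force: [0.3, 0.1, 0.3]
grip_width: 0.556
grip_force: 0.0
```

jog_arm(increments=[{"tx": 0, "ty": 0, "tz": 0, "wx": 0, "wy": 0, "wz": 0, "gripper": 0.1}, {"tx": 0, "ty": 0, "tz": 0, "wx": 0, "wy": 0, "wz": 0, "gripper": 0.1}, {"tx": 0, "ty": 0, "tz": 0, "wx": 0, "wy": 0, "wz": 0, "gripper": 0.1}, {"tx": 0, "ty": 0, "tz": 0, "wx": 0, "wy": 0, "wz": 0, "gripper": 0.1}, {"tx": 0, "ty": 0, "tz": 0, "wx": 0, "wy": 0, "wz": 0, "gripper": 0.1}], grip_force=25)

```text
time: 17.8
position: [0.6506, -0.2654, 0.0666]
tool_rot: [-2.074, -2.359, 0.001]
ft_force: [-0.5, 0.2, -0.6]
grip_width: 0.183
grip_force: 25.0
```

```bash
python3 plan.py .6506,-.2654,.14,1.699 .64,-.18,.22,1.70 .622,-.06,.22,1.711 .606,.045,.20,1.711 .6046,.0636,.14,1.711 .6046,.0636,.12,1.711
```

```text
t [  0.   -0.  -73.4] w [-0.001  0.     0.001]
t [ 86.1   0.4 -80. ] w [ 0.     0.    -0.001]
t [121.3  -2.4  -0. ] w [-0.     0.    -0.011]
t [106.2  -1.2  20. ] w [0. 0. 0.]
t [18.6  1.2 60. ] w [0. 0. 0.]
t [-0. -0. 20.] w [0. 0. 0.]
```

jog_arm(increments=[{"tx": 0, "ty": 0, "tz": -6, "wx": 0, "wy": 0, "wz": 0, "gripper": 0.1}, {"tx": 0, "ty": 0, "tz": -20, "wx": 0, "wy": 0, "wz": 0, "gripper": 0.1}, {"tx": 0, "ty": 0, "tz": -38, "wx": 0, "wy": 0, "wz": 0, "gripper": 0.1}, {"tx": 0, "ty": 0, "tz": -56, "wx": 0, "wy": 0, "wz": 0, "gripper": 0.1}, {"tx": 0, "ty": 0, "tz": -73, "wx": 0, "wy": 0, "wz": 0, "gripper": 0.1}])

```text
time: 18.22
position: [0.6509, -0.2651, 0.1409]
tool_rot: [-2.073, -2.36, -0.0]
ft_force: [1.0, -1.0, -3.8]
grip_width: 0.181
grip_force: 25.0
```

jog_arm(increments=[{"tx": 10, "ty": 0, "tz": -18, "wx": 0, "wy": 0, "wz": 0, "gripper": 0.1}, {"tx": 26, "ty": 0, "tz": -36, "wx": 0, "wy": 0, "wz": 0, "gripper": 0.1}, {"tx": 45, "ty": 0, "tz": -54, "wx": 0, "wy": 0, "wz": 0, "gripper": 0.1}, {"tx": 65, "ty": 0, "tz": -70, "wx": 0, "wy": 0, "wz": 0, "gripper": 0.1}, {"tx": 86, "ty": 0, "tz": -80, "wx": 0, "wy": 0, "wz": 0, "gripper": 0.1}])

```text
time: 18.63
position: [0.6404, -0.1793, 0.2223]
tool_rot: [2.073, 2.358, 0.002]
ft_force: [0.2, 1.0, -3.6]
grip_width: 0.185
grip_force: 25.0
```

jog_arm(increments=[{"tx": 23, "ty": 0, "tz": 0, "wx": 0, "wy": 0, "wz": -0.002, "gripper": 0.1}, {"tx": 48, "ty": -1, "tz": 0, "wx": 0, "wy": 0, "wz": -0.004, "gripper": 0.1}, {"tx": 73, "ty": -1, "tz": 0, "wx": 0, "wy": 0, "wz": -0.006, "gripper": 0.1}, {"tx": 98, "ty": -2, "tz": 0, "wx": 0, "wy": 0, "wz": -0.008, "gripper": 0.1}, {"tx": 121, "ty": -2, "tz": 0, "wx": 0, "wy": 0, "wz": -0.011, "gripper": 0.1}])

```text
time: 19.05
position: [0.6217, -0.0582, 0.2202]
tool_rot: [-2.059, -2.372, -0.0]
ft_force: [0.2, 0.5, -4.3]
grip_width: 0.18
grip_force: 25.0
```

jog_arm(increments=[{"tx": 25, "ty": 0, "tz": 3, "wx": 0, "wy": 0, "wz": 0, "gripper": 0.1}, {"tx": 52, "ty": 0, "tz": 8, "wx": 0, "wy": 0, "wz": 0, "gripper": 0.1}, {"tx": 76, "ty": -1, "tz": 14, "wx": 0, "wy": 0, "wz": 0, "gripper": 0.1}, {"tx": 95, "ty": -1, "tz": 18, "wx": 0, "wy": 0, "wz": 0, "gripper": 0.1}, {"tx": 106, "ty": -1, "tz": 20, "wx": 0, "wy": 0, "wz": 0, "gripper": 0.1}])

```text
time: 19.47
position: [0.6053, 0.0485, 0.1997]
tool_rot: [-2.055, -2.375, -0.001]
ft_force: [-0.6, -0.0, -4.6]
grip_width: 0.18
grip_force: 25.0
```

```bash
python3 plan.py .6046,.0636,.14,1.711 .6046,.0636,.125,1.711; python3 -c "
from h import *
s=ctrl.get_state();print(s['grip_width'],s['ft_force'],s['position'])"
```

```text
t [14.9  1.5 59.8] w [-0.001 -0.001  0.004]
t [-0. -0. 15.] w [0. 0. 0.]
0.18017897533898486 [-5.52415450e-01 -3.27394209e-03 -4.58206435e+00] [0.60532662 0.04853584 0.19973259]
```

jog_arm(increments=[{"tx": 6, "ty": 1, "tz": 18, "wx": 0, "wy": 0, "wz": 0, "gripper": 0.1}, {"tx": 12, "ty": 1, "tz": 38, "wx": 0, "wy": 0, "wz": 0, "gripper": 0.1}, {"tx": 15, "ty": 1, "tz": 55, "wx": 0, "wy": 0, "wz": 0, "gripper": 0.1}, {"tx": 15, "ty": 1, "tz": 66, "wx": 0, "wy": 0, "wz": 0, "gripper": 0.1}, {"tx": 15, "ty": 1, "tz": 72, "wx": 0, "wy": 0, "wz": 0, "gripper": 0.1}])

```text
time: 19.88
position: [0.6048, 0.0588, 0.1261]
tool_rot: [-2.06, -2.37, 0.003]
ft_force: [0.0, -0.1, -4.0]
grip_width: 0.185
grip_force: 25.0
```

Run:
```python
from h import *
import pickle
a=vision.get_image("scene"); b=vision.get_image("side"); pickle.dump((a,b),open("ab5.pkl","wb"))
A=a["color"]; B=b["color"]
o=np.hstack([cv2.resize(A[170:290,225:320],None,fx=4,fy=4,interpolation=cv2.INTER_CUBIC),cv2.resize(B[120:240,230:330],None,fx=4,fy=4,interpolation=cv2.INTER_CUBIC)])
cv2.imwrite("pics/ab5.png",o); print(o.shape); print(ctrl.get_state()["position"])
```

```text
(480, 780, 3)
[0.6051454  0.05845686 0.12677943]
```

View pics/ab5.png

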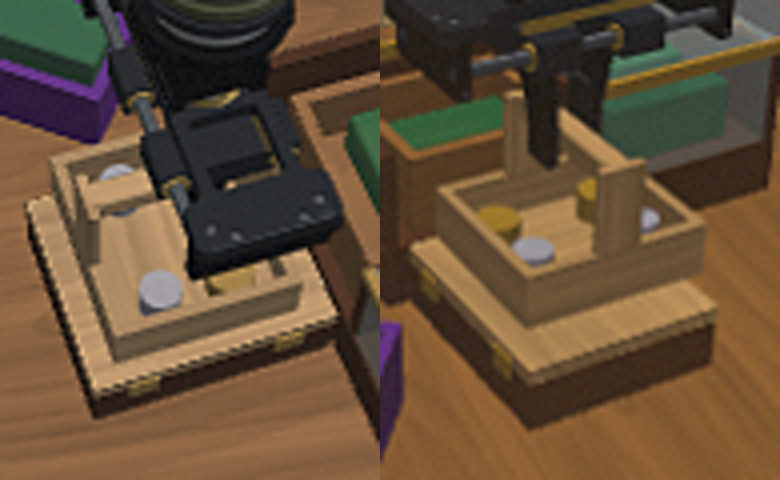

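The tote hovers over the lid. Scene inset: tote rim corners (50,160), (115,335), (300,283); lid corners (28,202), (95,388), (338,318). Next: the relative fit.

```bash
python3 - <<'E'
from h import *
import pickle
a,b=pickle.load(open("ab5.pkl","rb"))
def box(hx,hy,l): return np.array([[sx*hx,sy*hy,z] for sx,sy,z in l])/1000
A=lambda q:(np.array(q)+.5)/4-.5+[225,170]; B=lambda q:(np.array(q)-[380,0]+.5)/4-.5+[230,120]
ta=(a,box(60,55,[(-1,-1,98),(1,-1,98),(1,1,98),(1,-1,63)]),A([(50,160),(115,335),(300,283),(115,358)]))
tb=(b,box(60,55,[(-1,1,98),(-1,-1,98),(1,-1,98),(-1,-1,63),(1,-1,63)]),B([(438,193),(528,290),(705,225),(530,322),(698,270)]))
ca=(a,box(65,75,[(-1,-1,45),(1,-1,45),(1,1,45)]),A([(28,202),(95,388),(338,318)]))
cb=(b,box(65,75,[(-1,1,45),(-1,-1,45),(1,-1,45)]),B([(412,243),(530,372),(715,303)]))
for n,(t,c) in {"scene":([ta],[ca]),"side":([tb],[cb]),"both":([ta,tb],[ca,cb])}.items():
    p,r=fit(t,[.605,.055,.14]); q,s=fit(c,[.605,.055,.14])
    d=p-q; cy,sy=np.cos(q[2]),np.sin(q[2])
    print(n,p.round(4),q.round(4),"rel mm",round(1e3*(cy*d[0]+sy*d[1]),1),round(1e3*(-sy*d[0]+cy*d[1]),1),round(d[2],3),np.abs(r).max().round(1),np.abs(s).max().round(1))
print(ctrl.get_state()["position"])
E
python3 plan.py .6046,.0636,.112,1.711
```

```text
scene [0.6066 0.0491 0.1339] [0.6055 0.0558 0.1364] rel mm 0.2 -6.8 -0.003 1.3 0.7
side [0.6042 0.0471 0.1646] [0.6049 0.057  0.1438] rel mm -2.2 -9.7 0.021 2.6 0.9
both [0.6061 0.0487 0.1437] [0.6052 0.0561 0.1374] rel mm -0.2 -7.5 0.006 3.2 1.1
[0.6051454  0.05845686 0.12677943]
t [ 5.2  0.2 14.8] w [-0.002  0.    -0.001]
```

jog_arm(increments=[{"tx": 2, "ty": 0, "tz": 2, "wx": 0, "wy": 0, "wz": 0, "gripper": 0.1}, {"tx": 4, "ty": 0, "tz": 5, "wx": 0, "wy": 0, "wz": 0, "gripper": 0.1}, {"tx": 4, "ty": 0, "tz": 8, "wx": 0, "wy": 0, "wz": 0, "gripper": 0.1}, {"tx": 4, "ty": 0, "tz": 8, "wx": 0, "wy": 0, "wz": 0, "gripper": 0.1}, {"tx": 4, "ty": 0, "tz": 8, "wx": 0, "wy": 0, "wz": 0, "gripper": 0.1}])

```text
time: 20.4
position: [0.605, 0.0635, 0.1196]
tool_rot: [2.06, 2.371, -0.0]
ft_force: [-0.3, -0.6, -4.9]
grip_width: 0.175
grip_force: 25.0
```

jog_arm(increments=[{"tx": 2, "ty": 0, "tz": 2, "wx": 0, "wy": 0, "wz": 0, "gripper": 0.1}, {"tx": 2, "ty": 0, "tz": 4, "wx": 0, "wy": 0, "wz": 0, "gripper": 0.1}, {"tx": 2, "ty": 0, "tz": 6, "wx": 0, "wy": 0, "wz": 0, "gripper": 0.1}, {"tx": 2, "ty": 0, "tz": 7, "wx": 0, "wy": 0, "wz": 0, "gripper": 0.1}, {"tx": 2, "ty": 0, "tz": 8, "wx": 0, "wy": 0, "wz": 0, "gripper": 0.1}])

```text
time: 20.82
position: [0.6045, 0.0655, 0.1113]
tool_rot: [-2.06, -2.371, 0.001]
ft_force: [0.9, 0.6, -4.7]
grip_width: 0.18
grip_force: 25.0
```

jog_arm(increments=[{"tx": 0, "ty": 0, "tz": 1, "wx": 0, "wy": 0, "wz": 0, "gripper": 0.1}, {"tx": 0, "ty": 0, "tz": 1, "wx": 0, "wy": 0, "wz": 0, "gripper": 0.1}, {"tx": 0, "ty": 0, "tz": 2, "wx": 0, "wy": 0, "wz": 0, "gripper": 0.1}, {"tx": 0, "ty": 0, "tz": 2, "wx": 0, "wy": 0, "wz": 0, "gripper": 0.1}, {"tx": 0, "ty": 0, "tz": 2, "wx": 0, "wy": 0, "wz": 0, "gripper": 0.1}])

```text
time: 21.23
position: [0.6047, 0.0655, 0.1095]
tool_rot: [2.061, 2.371, -0.0]
ft_force: [0.2, 0.5, -3.7]
grip_width: 0.181
grip_force: 25.0
```

jog_arm(increments=[{"tx": 0, "ty": 0, "tz": 0, "wx": 0, "wy": 0, "wz": 0, "gripper": 0.1}, {"tx": 0, "ty": 0, "tz": 1, "wx": 0, "wy": 0, "wz": 0, "gripper": 0.1}, {"tx": 0, "ty": 0, "tz": 1, "wx": 0, "wy": 0, "wz": 0, "gripper": 0.1}, {"tx": 0, "ty": 0, "tz": 1, "wx": 0, "wy": 0, "wz": 0, "gripper": 0.1}, {"tx": 0, "ty": 0, "tz": 1, "wx": 0, "wy": 0, "wz": 0, "gripper": 0.1}])

```text
time: 21.65
position: [0.6048, 0.0656, 0.1086]
tool_rot: [2.06, 2.371, 0.0]
ft_force: [-0.1, -0.2, -3.6]
grip_width: 0.181
grip_force: 25.0
```

jog_arm(increments=[{"tx": 0, "ty": 0, "tz": 0, "wx": 0, "wy": 0, "wz": 0, "gripper": 0.1}, {"tx": 0, "ty": 0, "tz": 1, "wx": 0, "wy": 0, "wz": 0, "gripper": 0.1}, {"tx": 0, "ty": 0, "tz": 1, "wx": 0, "wy": 0, "wz": 0, "gripper": 0.1}, {"tx": 0, "ty": 0, "tz": 1, "wx": 0, "wy": 0, "wz": 0, "gripper": 0.1}, {"tx": 0, "ty": 0, "tz": 1, "wx": 0, "wy": 0, "wz": 0, "gripper": 0.1}])

```text
time: 22.07
position: [0.6049, 0.0656, 0.1085]
tool_rot: [2.06, 2.371, 0.0]
ft_force: [-3.5, -0.9, 5.5]
grip_width: 0.179
grip_force: 25.0
```

jog_arm(increments=[{"tx": 0, "ty": 0, "tz": -0.5, "wx": 0, "wy": 0, "wz": 0, "gripper": 0.1}, {"tx": 0, "ty": 0, "tz": -0.5, "wx": 0, "wy": 0, "wz": 0, "gripper": 0.3}, {"tx": 0, "ty": 0, "tz": -0.5, "wx": 0, "wy": 0, "wz": 0, "gripper": 0.8}, {"tx": 0, "ty": 0, "tz": -0.5, "wx": 0, "wy": 0, "wz": 0, "gripper": 0.8}, {"tx": 0, "ty": 0, "tz": -0.5, "wx": 0, "wy": 0, "wz": 0, "gripper": 0.8}])

```text
time: 22.48
position: [0.6048, 0.0655, 0.1079]
tool_rot: [2.06, 2.371, 0.0]
ft_force: [1.1, 0.6, 0.6]
grip_width: 0.402
grip_force: 0.0
```

jog_arm(increments=[{"tx": 0, "ty": 0, "tz": -0.5, "wx": 0, "wy": 0, "wz": 0, "gripper": 0.8}, {"tx": 0, "ty": 0, "tz": -8, "wx": 0, "wy": 0, "wz": 0, "gripper": 0.8}, {"tx": 0, "ty": 0, "tz": -30, "wx": 0, "wy": 0, "wz": 0, "gripper": 0.8}, {"tx": 0, "ty": 0, "tz": -60, "wx": 0, "wy": 0, "wz": 0, "gripper": 0.8}, {"tx": 0, "ty": 0, "tz": -95, "wx": 0, "wy": 0, "wz": 0, "gripper": 0.8}])

```text
time: 22.9
position: [0.6036, 0.0654, 0.2031]
tool_rot: [-2.059, -2.37, 0.003]
ft_force: [1.2, -0.0, -0.1]
grip_width: 0.755
grip_force: 0.0
```

jog_arm(increments=[{"tx": -30, "ty": 0, "tz": -20, "wx": 0, "wy": 0, "wz": 0, "gripper": 0.8}, {"tx": -65, "ty": 0, "tz": -40, "wx": 0, "wy": 0, "wz": 0, "gripper": 0.8}, {"tx": -100, "ty": 0, "tz": -60, "wx": 0, "wy": 0, "wz": 0, "gripper": 0.8}, {"tx": -135, "ty": 0, "tz": -70, "wx": 0, "wy": 0, "wz": 0, "gripper": 0.8}, {"tx": -160, "ty": 0, "tz": -70, "wx": 0, "wy": 0, "wz": 0, "gripper": 0.8}])

```text
time: 23.32
position: [0.6285, -0.0971, 0.277]
tool_rot: [2.061, 2.363, 0.003]
ft_force: [0.4, -0.6, 0.6]
grip_width: 0.8
grip_force: 0.0
```

Run:
```python
from h import *
import pickle
a=vision.get_image("scene"); b=vision.get_image("side"); pickle.dump((a,b),open("ab6.pkl","wb"))
A=a["color"]; B=b["color"]
o=np.hstack([cv2.resize(A[170:290,225:320],None,fx=4,fy=4,interpolation=cv2.INTER_CUBIC),cv2.resize(B[120:240,230:330],None,fx=4,fy=4,interpolation=cv2.INTER_CUBIC)])
cv2.imwrite("pics/ab6.png",o)
a0=pickle.load(open("ab.pkl","rb"))[0]
d=lambda im:[np.round(x["bbox"]) for x in vision.spot_in("scene","palette")]
print(d(a)); print(ctrl.get_state()["qd"].round(3))
```

```text
[array([126., 185., 166., 224.])]
[-0.039 -0.01  -0.059  0.029 -0.034 -0.003 -0.01 ]
```

View pics/ab6.png

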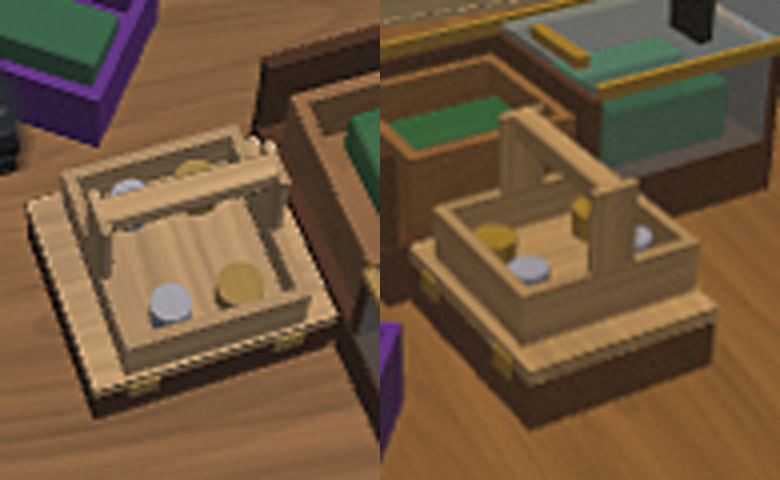

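The tote rests flat on the case with the handle intact, the lid corners are unmoved at (28,202), (95,388), (338,318), and the gripper is clear. A quick numeric check of centring, then the handover.

Run:
```python
from h import *
import pickle
a,b=pickle.load(open("ab6.pkl","rb"))
def box(hx,hy,l): return np.array([[sx*hx,sy*hy,z] for sx,sy,z in l])/1000
A=lambda q:(np.array(q)+.5)/4-.5+[225,170]; B=lambda q:(np.array(q)-[380,0]+.5)/4-.5+[230,120]
t=[(a,box(60,55,[(-1,-1,80),(-1,1,80),(1,-1,80),(1,1,80),(1,-1,45)]),A([(63,178),(240,127),(124,348),(310,295),(125,370)])),
(b,box(60,55,[(-1,1,80),(-1,-1,80),(1,-1,80),(-1,-1,45),(1,-1,45)]),B([(435,208),(523,303),(698,240),(525,340),(693,287)]))]
for o in ([t[0]],[t[1]],t): print(fit(o,[.605,.055,.14])[0].round(4))
```

```text
[0.6074 0.056  0.1233]
[0.6071 0.0581 0.1521]
[0.6074 0.0562 0.1312]
```

```bash
python3 -c "
from bench import ctrl
print(ctrl.close_job())"
```

```text
the job is handed in; nothing more can be done
None
```

The job is handed in: the prism tray is against the bay's back wall and the tote was lowered onto the case, about 2 mm off centre by camera fit; the case and palette show no visible shift, but I viewed 12 pictures, over the limit of 10.

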